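# Put the press-stud setting dies away

## Robot

A 7-joint arm with a two-finger parallel gripper is mounted at the origin on a cart in front of the work surface, level with it; the furniture and walls round the work are solid. World frame = base frame: x ahead of the robot, y to its left, z up, the work surface at z = 0. Lengths are in m, angles in rad, forces in N, time in s.
With the tool pointing down it reaches from about 0.375 to 0.925 m from the base axis. Payload 3.1 kg.
Tool frame: the origin (TCP) lies on the centre line of the jaws, within the pads' length; the fingertips stand 19 mm ahead of it and the grasp point (between the pads) is the TCP (manip.tip_extent is the z of the fingertips in the tool frame, in m); z points along the fingers, y is the line along which they close (so a half turn about z gives the same grasp; the last joint's range is limited). The gripper opens to 85 mm and grips with 20 to 120 N. Pads are 22 mm wide; open, the fingers measure 114 mm over their backs; the gripper's body (76 mm by 85 mm) begins 54 mm behind the grasp point. The pads swing forward as they close: fully open they stand 13 mm farther back than shut.
Start: joints at [1.104, 0.383, 0.044, 1.598, -0.018, 1.161, -0.05], TCP at [0.234, -0.606, 0.25] pointing down, gripper open.
Joint ranges: [-2.61, 2.61], [-0.41, 2.15], [-1.48, 1.57], [0, 2.5], [-1.57, 4.71], [0.05, 1.97], [-2.85, 2.85]. Speed limits (rad/s): [2.79, 2.79, 3.14, 3.14, 3.14, 3.14, 3.14].

## Interface

Orientations are given as a unit quaternion [w, x, y, z].
In Python, from rig import manip, vision gives the robot as it stands. The module is installed in compiled form; this text tells all that it offers.
- The arm moves only by the tool step_arm, never from a script. Its argument "increments" is a list of rows, each an object of numbers: "dx", "dy", "dz": the shift along the world's x, y, z in units of 30 mm (1.0 is 30 mm); "spin": the turn about the world's z in units of 5 degrees (1.0 is 5 degrees); "fingers": the opening, from 0 (shut) to 1 (fully open). A call has 1 to 12 rows; each row shifts and turns the commanded pose from where the row before left it; what a row does not reach is not made up. A row lasts 1/12 s, in which the tool goes at most 41.7 mm and 7.16 degrees, less where a joint would pass 70% of its speed; a pose out of reach is approached as far as the arm can. A call is refused whole if a number of a shift passes 1 or a number of a turn 1, either way. A call with a gripper value outside its range is refused whole. The fingers move at their own pace and stop on an object; "newtons" is the grip in N (left out, the last holds). Time passes only in rows, so rows that do not move let the fingers close. It gives the time, the measured TCP pose, the force, the opening and the grip force at its end, in the units of the state.
- manip.read_state(): the state, without advancing time (a new reading comes with each control period).
- vision.get_image(name): name is "scene" or "side" or "wrist"; returns a dict with "color" (400x640x3 uint8, red, green, blue), "fov_y" (degrees; the focal length in pixels is half the picture's height over the tangent of half this angle, whatever the lens; pixels are square), "cx", "cy" (the principal point, pixels), "distortion" ([k1, k2, p1, p2, k3] as OpenCV has them; the pictures are not rectified), "extrinsics" (4x4, takes a point from camera to world coordinates); the wrist camera has in their place "mount" (4x4, takes a point from camera to tool coordinates, whose origin is the TCP and whose axes are the flange's). Camera axes: x right, y up, looking along -z (the intrinsics and any distortion apply to the point x, -y, -z); pixel columns grow to the right and rows downward; lengths in m; the calibration is good to about 2 mm. A picture is of the moment at which its call begins: read the wrist's pose just before it. There is no depth.
- manip.job_done(): hands the job in; it is judged then, once.
The state is a dict: "clock": time; "joints": joint angles; "dq": joint speeds; "joint_efforts": joint torques, N m; "position": TCP position; "ee_rot": TCP orientation; "contact_force": force on the tool from outside, world axes, zero at the start; "wrist_torque": the same for the moment, N m; "finger_gap": finger opening in m; "finger_force": force on a finger pad.
Only numpy, scipy, OpenCV 4.12 (cv2) and the standard library are available. Lean on these libraries where they do the work, as an engineer would, in place of code of your own. Each camera call takes 0.05 s, during which the arm holds its last target. There are 200 camera calls.

## Task

The mending is finished: swing the clamp lever on the socket block right back, take out the large round die, and return it and every other steel die on the worktop upright to its own nest in the storage case, the one whose label shows its outline. Then swing the lever shut again over the empty socket and lower the case's lid gently until it is fully closed; leave the spool, the matchbox and the dropper bottle where they are.

Things in the scene. Friction and masses are not known exactly. Their poses are not given: they have to be found in the camera images.
- case: fixed grey storage case, base 106 (x) x 248 (y) x 21 mm high, origin under its centre, x axis points to its back, where the lid is hinged (to the robot's left; the lid closes to the right); the four nests sit side by side along its y, in an order that changes, their hole centres 12 mm in front of the case's centre line. Dies stand 25 mm out of its low base
- lid (a joint): lid of the case, hinged along the back rim (axis along the case's y, 21 mm up): 0 = closed, about 1.57 = upright, up to 1.9 = leaning back; a stiff hinge, the lid stays where it is left (about 2.5 N at the tab moves it). Shell 106 x 248 x 33 mm deep; closed, its top is 54 mm up, open, its tab reaches 170 mm
- lid_hinge (a point): middle of the lid's hinge line
- lid_tab (a point): gripping point of the black finger tab on the lid's free edge: stands out 43 mm, 24 mm wide along the case's y, 8 mm thick; this point is 133 mm from the hinge line and 10 mm above it when closed (31 mm above the worktop); with the lid open it points up. Pinched across its 24 mm width it can turn between the finger pads as the lid swings
- lever (a joint): clamp lever on the socket block: 0 = shut (level, 1 mm over the clamped die's top, its handle toward the robot), 1.57 = upright, 2.0 = laid right back at its stop (the handle end then stands 180 mm above the worktop: carry things over or round it); stays where it is left (about 2 N at the handle moves it)
- lever_hinge (a point): middle of the lever's hinge pin, 60 mm above the worktop at the back of the block (axis along the block's y)
- lever_handle (a point): middle of the lever's black handle, 46 mm long, 16 mm wide along the block's y, 13 mm thick; 108 mm from the hinge pin, level with it when shut. Pinched across its 16 mm width it can turn between the finger pads as the lever swings
- block: fixed socket block, 124 (x) x 60 (y) mm, base 12 mm thick, origin under its centre, x to its back; its socket, four 10 mm high stops that leave 47 mm square, is centred 5 mm in front of the origin (x = -5 mm), and the lever's two posts stand 68 mm tall at x = +47 mm
- die_round: large round steel die, body 34 mm and foot 40 mm across, 0.2 kg; it starts in the socket under the lever. All dies are 40 mm tall, origin at the centre of the underside, z up, with a wider foot of 8 mm height
- die_small: small round steel die, body 20 mm and foot 30 mm across, 0.09 kg. All dies are 40 mm tall, origin at the centre of the underside, z up, with a wider foot of 8 mm height; stands on the worktop, or is absent
- die_square: square steel die, body 28 x 28 mm, foot 36 x 36 mm, 0.16 kg. All dies are 40 mm tall, origin at the centre of the underside, z up, with a wider foot of 8 mm height; stands on the worktop, or is absent
- die_bar: oblong steel die, body 46 (its x) x 18 (its y) mm, foot 54 x 28 mm, 0.17 kg. All dies are 40 mm tall, origin at the centre of the underside, z up, with a wider foot of 8 mm height; stands on the worktop, or is absent
- nest_round: fixed black nest in the case, its white label (behind the hole, toward the hinge) shows a large disc; block 74 x 60 mm with a hole 50 (x) x 50 (y) mm, 13 mm deep; origin under the hole's centre, 3 mm above the worktop, hole floor 3 mm and nest top 16 mm above the origin; axes as the case's
- nest_small: fixed black nest in the case, its white label (behind the hole, toward the hinge) shows a small disc; block 74 x 60 mm with a hole 40 (x) x 40 (y) mm, 13 mm deep; origin under the hole's centre, 3 mm above the worktop, hole floor 3 mm and nest top 16 mm above the origin; axes as the case's
- nest_square: fixed black nest in the case, its white label (behind the hole, toward the hinge) shows a square; block 74 x 60 mm with a hole 46 (x) x 46 (y) mm, 13 mm deep; origin under the hole's centre, 3 mm above the worktop, hole floor 3 mm and nest top 16 mm above the origin; axes as the case's
- nest_bar: fixed black nest in the case, its white label (behind the hole, toward the hinge) shows an oblong; block 74 x 60 mm with a hole 64 (x) x 38 (y) mm, 13 mm deep; origin under the hole's centre, 3 mm above the worktop, hole floor 3 mm and nest top 16 mm above the origin; axes as the case's
- thread_spool: bystander: spool of thread with wooden-coloured ends, 28 mm across, 43 mm tall, origin under its centre
- matchbox: bystander: matchbox 37 x 56 x 16 mm, lying flat, origin under its centre
- dropper: bystander: amber dropper bottle, 34 mm across, 102 mm tall, origin under its centre
Things that resemble listed ones, but are neither listed nor needed, are in the scene too. Leave any red look-alike of the nest_bar alone.

How it is judged:
By the outcome, as a careful person would: the job done as asked, in the order asked, and still so for the second after the job is handed in, with the robot touching nothing.
Of die_small, die_square, die_bar only 2 to 3 are there at a start; the rules pass over those that are not, and their reading is None.
At some moment in a run one of die_small, die_square, die_bar may be knocked a few centimetres aside while the robot is not near it.
It also fails if it takes over 210 s, if anything falls off the work surface, if the arm or the gripper's body presses on something with over 40 N, if the wrist force passes 120 N, or if a joint passes its speed limit or range.

## Working session

There is one attempt and no reset: what is moved stays moved. The work goes in short steps, Python scripts to look and compute and a tool call to move; the robot and the scene stay as the last step left them, time stands still between calls to the robot, and variables do not carry over. Pictures are saved under pics/ and viewed, at most 14 in all, crops included, and the job is handed in when it is done.

Besides the shell and the picture viewer there is one more tool, called after "Request:" by a JSON object that holds its "api" and its "payload", one argument or row to a line. step_arm: Moves the arm, as the interface text tells. Its arguments: {"type":"object","properties":{"increments":{"type":"array"},"newtons":{"type":"number"}},"required":["increments"]}

```bash
mkdir -p pics; cat > h.py <<'E'
import numpy as np, cv2
from rig import manip, vision
from scipy.spatial.transform import Rotation as R
def q2m(q): return R.from_quat([q[1],q[2],q[3],q[0]]).as_matrix()
def grab(n,save=None):
    s=manip.read_state(); d=vision.get_image(n)
    if 'mount' in d:
        T=np.eye(4);T[:3,:3]=q2m(s['ee_rot']);T[:3,3]=s['position'];d['E']=T@np.array(d['mount'])
    else: d['E']=np.array(d['extrinsics'])
    f=200/np.tan(np.radians(d['fov_y'])/2)
    d['K']=np.array([[f,0,d['cx']],[0,f,d['cy']],[0,0,1]]);d['D']=np.array(d['distortion'],float)
    if save: cv2.imwrite('pics/'+save,cv2.cvtColor(d['color'],cv2.COLOR_RGB2BGR))
    return d
def ray(d,uv):
    p=cv2.undistortPoints(np.array(uv,float).reshape(-1,1,2),d['K'],d['D']).reshape(-1,2)
    v=np.c_[p[:,0],-p[:,1],-np.ones(len(p))]@d['E'][:3,:3].T
    return d['E'][:3,3],v
def plane(d,uv,z):
    o,v=ray(d,uv); t=(z-o[2])/v[:,2]; return o+v*t[:,None]
def proj(d,P):
    P=np.atleast_2d(P); c=(P-d['E'][:3,3])@d['E'][:3,:3]; c=c*[1,-1,-1]
    return cv2.projectPoints(c,np.zeros(3),np.zeros(3),d['K'],d['D'])[0].reshape(-1,2)
E
python3 - <<'E'
from h import *
s=manip.read_state();print(s, manip.tip_extent)
for n in('scene','side','wrist'):
    d=grab(n,n+'0.png');print(n,d['E'].round(3).tolist(),d['fov_y'],d['D'])
E
```

```text
{'clock': 0.0, 'joints': array([ 1.10417297,  0.38385392,  0.04384795,  1.59960316, -0.01793569,
        1.16120476, -0.04990337]), 'dq': array([ 0.00069809, -0.00111229, -0.00054744, -0.0001746 , -0.00066595,
        0.00072593,  0.00103052]), 'joint_efforts': array([-3.52723364e-04, -4.33456492e+01,  1.02473773e+00, -2.49513763e+01,
        1.06877211e-02,  1.13583030e-02, -1.73407432e-06]), 'position': array([ 0.23400601, -0.60544162,  0.24886157]), 'ee_rot': array([-1.30354919e-03,  9.83038958e-01,  1.83391975e-01, -3.02754176e-04]), 'contact_force': array([ 0.00320368, -0.03913901,  0.4971053 ]), 'wrist_torque': array([ 0.01462567, -0.0313226 ,  0.01132455]), 'finger_force': 0.0, 'finger_gap': 0.08545065660187919} 0.019
scene [[-0.541, 0.433, -0.721, -0.269], [-0.841, -0.275, 0.465, 0.509], [0.003, 0.858, 0.513, 0.617], [0.0, 0.0, 0.0, 1.0]] 53.71605241028374 [-0.07991684  0.          0.          0.          0.        ]
side [[1.0, -0.01, -0.013, 0.511], [-0.005, 0.573, -0.819, -1.319], [0.016, 0.819, 0.573, 0.96], [0.0, 0.0, 0.0, 1.0]] 48.21143056347931 [-0.0036316  0.         0.         0.         0.       ]
wrist [[0.361, 0.887, 0.29, 0.31], [-0.933, 0.344, 0.108, -0.577], [-0.004, -0.309, 0.951, 0.372], [0.0, 0.0, 0.0, 1.0]] 62.39893482502886 [-0.04199986  0.          0.          0.          0.        ]
```

View pics/scene0.png

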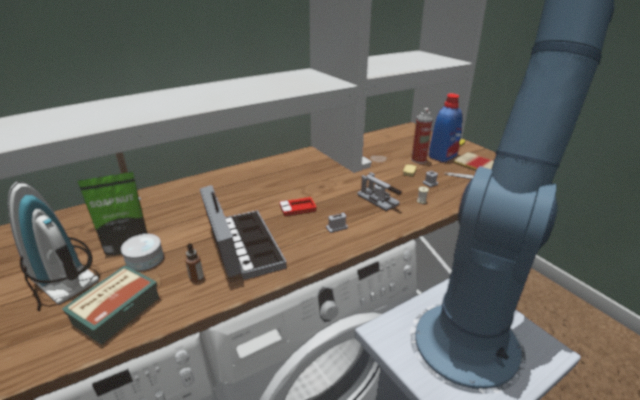

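View pics/side0.png

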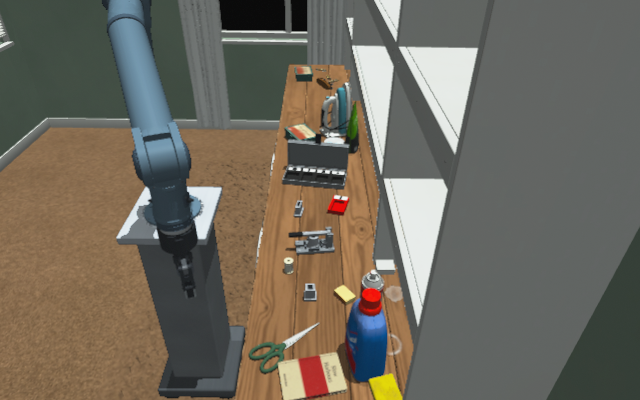

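```bash
python3 - <<'E'
from h import *
S=cv2.imread('pics/scene0.png');D=cv2.imread('pics/side0.png')
a=cv2.resize(S[175:280,185:345],None,fx=5,fy=5,interpolation=3)[:,:800]
cv2.imwrite('pics/c1.png',a)
b=np.hstack([cv2.resize(D[130:310,270:370],(330,594),interpolation=3),cv2.resize(S[150:220,340:460],(460,268),interpolation=3).copy() if 0 else np.vstack([cv2.resize(S[150:220,340:460],(460,268),interpolation=3),cv2.resize(D[215:310,270:360],(460,326)[:2],interpolation=3)])])
cv2.imwrite('pics/c2.png',b)
s=grab('side');c=grab('scene')
for n,p,q in[('die A',(336,227),(298,213)),('die B',(431,183),(310,297)),('spool',(423,201),(288,271)),('block',(379,200),(314,248)),('red',(297,208),(338,208)),('dropper',(196,280),(0,0))]:
    print(n,plane(c,[p],0).round(3),plane(s,[q],0).round(3))
E
```

```text
die A [[ 0.463 -0.012  0.   ]] [[ 0.453 -0.015  0.   ]]
die B [[ 0.505 -0.425  0.   ]] [[ 0.502 -0.422  0.   ]]
spool [[ 0.435 -0.317  0.   ]] [[ 0.433 -0.316  0.   ]]
block [[ 0.512 -0.206  0.   ]] [[ 0.512 -0.207  0.   ]]
red [[0.607 0.03  0.   ]] [[0.599 0.018 0.   ]]
dropper [[0.458 0.383 0.   ]] [[-2.689  3.572  0.   ]]
```

View pics/c1.png

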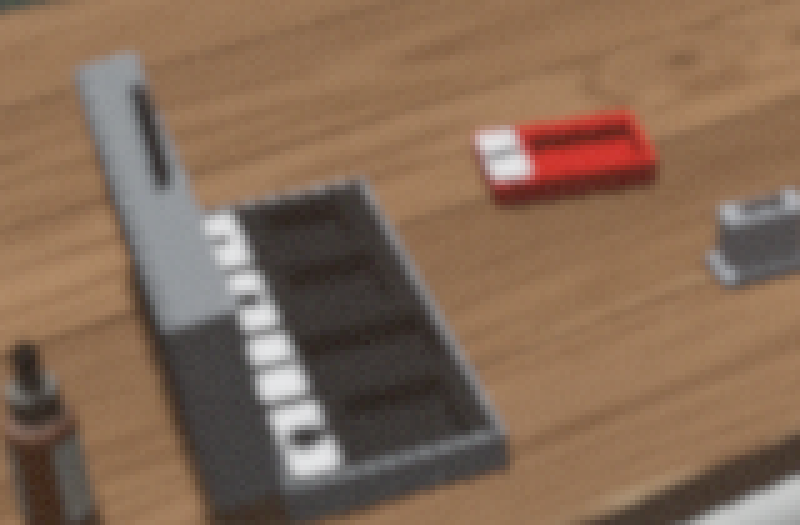

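View pics/c2.png

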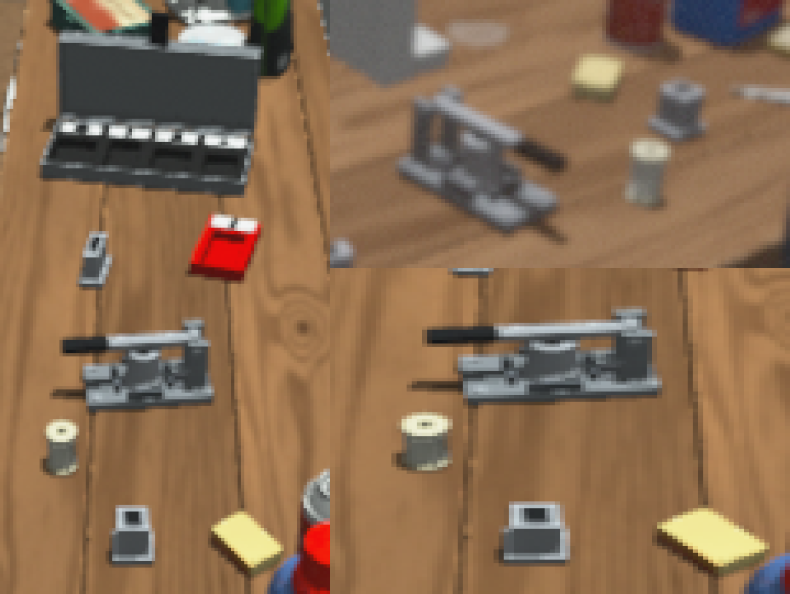

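Request:
{"api": "step_arm", "payload": {
  "increments": [
    {"dx":0.4,"dy":0.95,"dz":0.15,"spin":-0.35},
    {"dx":0.4,"dy":0.95,"dz":0.15,"spin":-0.35},
    {"dx":0.4,"dy":0.95,"dz":0.15,"spin":-0.35},
    {"dx":0.4,"dy":0.95,"dz":0.15,"spin":-0.35},
    {"dx":0.4,"dy":0.95,"dz":0.15,"spin":-0.35},
    {"dx":0.4,"dy":0.95,"dz":0.15,"spin":-0.35},
    {"dx":0.4,"dy":0.95,"dz":0.15,"spin":-0.35},
    {"dx":0.4,"dy":0.95,"dz":0.15,"spin":-0.35},
    {"dx":0.4,"dy":0.95,"dz":0.15,"spin":-0.35},
    {"dx":0.4,"dy":0.95,"dz":0.15,"spin":-0.35},
    {"dx":0.4,"dy":0.95,"dz":0.15,"spin":-0.35},
    {"dx":0.4,"dy":0.95,"dz":0.15,"spin":-0.35}
  ]
}}

```text
schema error: expected keys dx, dy, dz, spin, fingers
```

Request:
{"api": "step_arm", "payload": {
  "increments": [
    {"dx":0.4,"dy":0.95,"dz":0.15,"spin":-0.35,"fingers":1},
    {"dx":0.4,"dy":0.95,"dz":0.15,"spin":-0.35,"fingers":1},
    {"dx":0.4,"dy":0.95,"dz":0.15,"spin":-0.35,"fingers":1},
    {"dx":0.4,"dy":0.95,"dz":0.15,"spin":-0.35,"fingers":1},
    {"dx":0.4,"dy":0.95,"dz":0.15,"spin":-0.35,"fingers":1},
    {"dx":0.4,"dy":0.95,"dz":0.15,"spin":-0.35,"fingers":1},
    {"dx":0.4,"dy":0.95,"dz":0.15,"spin":-0.35,"fingers":1},
    {"dx":0.4,"dy":0.95,"dz":0.15,"spin":-0.35,"fingers":1},
    {"dx":0.4,"dy":0.95,"dz":0.15,"spin":-0.35,"fingers":1},
    {"dx":0.4,"dy":0.95,"dz":0.15,"spin":-0.35,"fingers":1},
    {"dx":0.4,"dy":0.95,"dz":0.15,"spin":-0.35,"fingers":1},
    {"dx":0.4,"dy":0.95,"dz":0.15,"spin":-0.35,"fingers":1}
  ]
}}

```text
clock: 1.25
position: [0.3785, -0.2628, 0.3046]
ee_rot: [0.0, 1.0, 0.0, 0.0]
contact_force: [0.3, -0.5, -1.3]
finger_gap: 0.0856
finger_force: 0.0
```

Request:
{"api": "step_arm", "payload": {
  "increments": [
    {"dx":0.7,"dy":0.9,"dz":0,"spin":0,"fingers":1},
    {"dx":0.7,"dy":0.9,"dz":0,"spin":0,"fingers":1},
    {"dx":0,"dy":0,"dz":0,"spin":0,"fingers":1},
    {"dx":0,"dy":0,"dz":0,"spin":0,"fingers":1}
  ]
}}

```text
clock: 1.58
position: [0.4216, -0.208, 0.3045]
ee_rot: [0.0, 1.0, 0.004, 0.0]
contact_force: [-0.5, -0.6, -0.4]
finger_gap: 0.0853
finger_force: 0.0
```

```bash
python3 - <<'E'
from h import *
s=manip.read_state();print(s['position'],s['ee_rot'],s['contact_force'])
grab('wrist','w1.png')
E
```

```text
[ 0.4215616  -0.20801312  0.30446112] [9.90134137e-05 9.99991540e-01 4.10794815e-03 1.89156061e-04] [-0.54310339 -0.55917223 -0.44561   ]
```

View pics/w1.png

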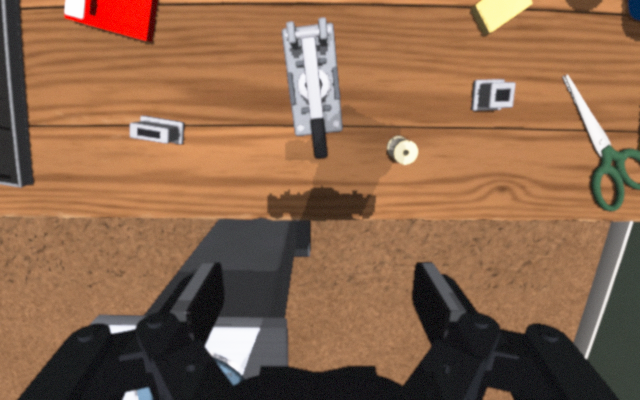

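```bash
cat >> h.py <<'E'
def blobs(d,mask,box,amin=40):
    m=np.zeros(mask.shape,np.uint8);x0,y0,x1,y1=box;m[y0:y1,x0:x1]=mask[y0:y1,x0:x1]
    cs=cv2.findContours(m,cv2.RETR_EXTERNAL,cv2.CHAIN_APPROX_NONE)[0]
    return sorted([c for c in cs if cv2.contourArea(c)>amin],key=cv2.contourArea)[::-1]
def grey(d,lo=0,hi=256,s=45):
    h=cv2.cvtColor(d['color'],cv2.COLOR_RGB2HSV); return ((h[...,1]<s)&(h[...,2]>=lo)&(h[...,2]<hi)).astype(np.uint8)
def rect(d,c,z):
    P=plane(d,c.reshape(-1,2),z)[:,:2].astype(np.float32)*1000
    return cv2.minAreaRect(P)
E
python3 - <<'E'
from h import *
d=grab('wrist')
dk=(d['color'].max(2)<50).astype(np.uint8)
for b in blobs(d,dk,(300,110,340,165)):print('handle',rect(d,b,.066))
print('spec handle', plane(d,[[320,138]],.066))
g=grey(d,60)
for n,box in(('bar',(115,105,200,155)),('sq',(460,70,530,120)),('block',(270,10,350,145))):
  for b in blobs(d,g,box)[:2]:print(n,cv2.boundingRect(b),rect(d,b,.0),rect(d,b,.012))
E
```

```text
handle ((455.7687072753906, -208.6726531982422), (40.47894287109375, 12.2242431640625), 6.5728068351745605)
spec handle [[ 0.45522022 -0.2119213   0.066     ]]
bar (127, 115, 55, 29) ((458.1858825683594, 0.8871383666992188), (70.47429656982422, 30.53866195678711), 80.95690155029297) ((459.39874267578125, -5.028964996337891), (68.49246215820312, 29.679912567138672), 80.95691680908203)
sq (470, 77, 44, 32) ((505.24566650390625, -425.6730041503906), (36.7092399597168, 52.507606506347656), 3.370856761932373) ((505.1351623535156, -419.5935974121094), (35.67695236206055, 51.031036376953125), 3.370729684829712)
block (280, 16, 61, 119) ((520.2304077148438, -200.27337646484375), (132.86373901367188, 61.074485778808594), 6.719770908355713) ((519.6984252929688, -200.53257751464844), (129.12741088867188, 59.356990814208984), 6.719766139984131)
```

Request:
{"api": "step_arm", "payload": {
  "increments": [
    {"dx":0.55,"dy":0,"dz":0,"spin":0.65,"fingers":0.6},
    {"dx":0.55,"dy":-0.05,"dz":-0.5,"spin":0.6,"fingers":0.6},
    {"dx":0,"dy":0,"dz":-1,"spin":0,"fingers":0.6},
    {"dx":0,"dy":0,"dz":-1,"spin":0,"fingers":0.6},
    {"dx":0,"dy":0,"dz":-1,"spin":0,"fingers":0.6},
    {"dx":0,"dy":0,"dz":-1,"spin":0,"fingers":0.6},
    {"dx":0,"dy":0,"dz":-1,"spin":0,"fingers":0.6},
    {"dx":0,"dy":0,"dz":-0.5,"spin":0,"fingers":0.6},
    {"dx":0,"dy":0,"dz":0,"spin":0,"fingers":0.6},
    {"dx":0,"dy":0,"dz":0,"spin":0,"fingers":0.6}
  ]
}}

```text
clock: 2.52
position: [0.4518, -0.2132, 0.1234]
ee_rot: [-0.0, 0.999, 0.054, -0.001]
contact_force: [0.6, -0.8, 0.5]
finger_gap: 0.0514
finger_force: 0.0
```

```bash
python3 - <<'E'
from h import *
s=manip.read_state();print(s['position'],s['ee_rot'])
d=grab('wrist','w2.png')
dk=(d['color'].max(2)<50).astype(np.uint8)
print(proj(d,[[.4545,-.2095,.06],[.563,-.1975,.068]]))
E
```

```text
[ 0.4517704  -0.2131718   0.12344373] [-3.38867821e-04  9.98530372e-01  5.41780681e-02 -1.31091109e-03]
[[312.34085032 227.40386429]
 [310.64915943  26.53115109]]
```

View pics/w2.png

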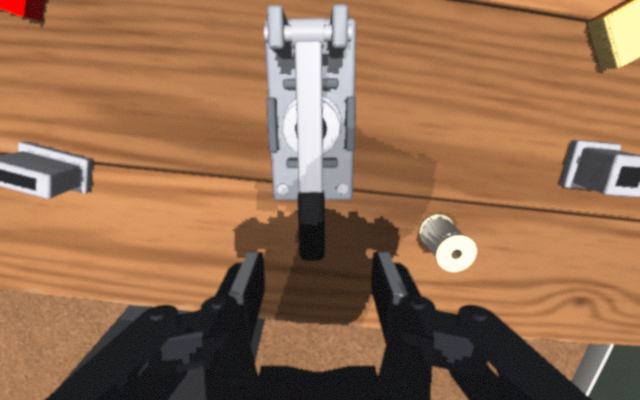

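Request:
{"api": "step_arm", "payload": {
  "increments": [
    {"dx":0.1,"dy":0.1,"dz":-0.7,"spin":0,"fingers":0.6},
    {"dx":0,"dy":0,"dz":-0.7,"spin":0,"fingers":0.6},
    {"dx":0,"dy":0,"dz":-0.7,"spin":0,"fingers":0.6},
    {"dx":0,"dy":0,"dz":0,"spin":0,"fingers":0.6},
    {"dx":0,"dy":0,"dz":0,"spin":0,"fingers":0.05},
    {"dx":0,"dy":0,"dz":0,"spin":0,"fingers":0.05},
    {"dx":0,"dy":0,"dz":0,"spin":0,"fingers":0.05},
    {"dx":0,"dy":0,"dz":0,"spin":0,"fingers":0.05},
    {"dx":0,"dy":0,"dz":0,"spin":0,"fingers":0.05},
    {"dx":0,"dy":0,"dz":0,"spin":0,"fingers":0.05}
  ],
  "newtons": 25
}}

```text
clock: 3.4
position: [0.458, -0.2086, 0.0633]
ee_rot: [0.0, 0.998, 0.056, 0.001]
contact_force: [-0.8, 2.2, 6.2]
finger_gap: 0.016
finger_force: 27.6
```

```bash
python3 - <<'E'
from h import *
p=manip.read_state()['position'];print(p)
# arc: hinge
y=np.radians(6.6);h=np.array([.563,-.1975]);a0=0
prev=p.copy()
r=np.hypot(h[0]-p[0],h[1]-p[1]);print('r',r)
for a in np.linspace(0,2.0,13)[1:]:
    f=-r*np.cos(a); q=np.array([h[0]+f*np.cos(y),h[1]+f*np.sin(y),p[2]+r*np.sin(a)])
    print(((q-prev)/.03).round(2));prev=q
E
```

```text
[ 0.45796497 -0.20856931  0.06331701]
r 0.10561669569783286
[ 0.05 -0.03  0.58]
[0.14 0.02 0.57]
[0.24 0.03 0.54]
[0.32 0.04 0.49]
[0.4  0.05 0.43]
[0.46 0.05 0.36]
[0.51 0.06 0.27]
[0.55 0.06 0.18]
[0.58 0.07 0.09]
[ 0.58  0.07 -0.01]
[ 0.57  0.07 -0.1 ]
[ 0.55  0.06 -0.2 ]
```

Request:
{"api": "step_arm", "payload": {
  "increments": [
    {"dx":0.05,"dy":0,"dz":0.58,"spin":0,"fingers":0.05},
    {"dx":0.14,"dy":0.02,"dz":0.57,"spin":0,"fingers":0.05},
    {"dx":0.24,"dy":0.03,"dz":0.54,"spin":0,"fingers":0.05},
    {"dx":0.32,"dy":0.04,"dz":0.49,"spin":0,"fingers":0.05},
    {"dx":0.4,"dy":0.05,"dz":0.43,"spin":0,"fingers":0.05},
    {"dx":0.46,"dy":0.05,"dz":0.36,"spin":0,"fingers":0.05},
    {"dx":0.51,"dy":0.06,"dz":0.27,"spin":0,"fingers":0.05},
    {"dx":0.55,"dy":0.06,"dz":0.18,"spin":0,"fingers":0.05},
    {"dx":0.58,"dy":0.06,"dz":0.09,"spin":0,"fingers":0.05},
    {"dx":0.58,"dy":0.06,"dz":0,"spin":0,"fingers":0.05},
    {"dx":0.57,"dy":0.06,"dz":-0.1,"spin":0,"fingers":0.05},
    {"dx":0.55,"dy":0.06,"dz":-0.2,"spin":0,"fingers":0.05}
  ]
}}

```text
clock: 4.4
position: [0.6041, -0.191, 0.1586]
ee_rot: [-0.001, 0.998, 0.056, -0.002]
contact_force: [-3.0, 3.2, 2.6]
finger_gap: 0.0157
finger_force: 27.0
```

Request:
{"api": "step_arm", "payload": {
  "increments": [
    {"dx":0.1,"dy":0,"dz":-0.05,"spin":0,"fingers":0.05},
    {"dx":0,"dy":0,"dz":0,"spin":0,"fingers":0.05},
    {"dx":0,"dy":0,"dz":0,"spin":0,"fingers":0.05}
  ]
}}

```text
clock: 4.65
position: [0.6084, -0.1905, 0.1568]
ee_rot: [-0.001, 0.998, 0.056, 0.001]
contact_force: [-0.2, 4.1, 2.5]
finger_gap: 0.0153
finger_force: 26.0
```

```bash
python3 - <<'E'
from h import *
s=manip.read_state();print(s['position'],s['contact_force'])
d=grab('wrist','w3.png')
c=grab('side')['color'][215:275,270:350,::-1]
w=cv2.imread('pics/w3.png');cv2.imwrite('pics/w3.png',np.hstack([cv2.resize(w,(480,300)),cv2.resize(c,(320,300))[:300]]))
E
```

```text
[ 0.60842488 -0.19054579  0.15678169] [-0.16676954  4.07356098  2.53648979]
```

View pics/w3.png

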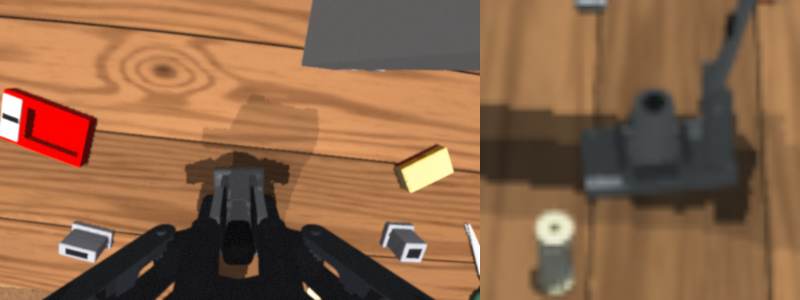

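Request:
{"api": "step_arm", "payload": {
  "increments": [
    {"dx":0.15,"dy":0,"dz":-0.06,"spin":0,"fingers":0.05},
    {"dx":0,"dy":0,"dz":0,"spin":0,"fingers":0.05}
  ]
}}

```text
clock: 4.92
position: [0.6123, -0.1901, 0.155]
ee_rot: [-0.001, 0.998, 0.056, 0.0]
contact_force: [-0.5, 5.8, 2.6]
finger_gap: 0.0156
finger_force: 25.6
```

Request:
{"api": "step_arm", "payload": {
  "increments": [
    {"dx":0.15,"dy":0,"dz":-0.06,"spin":0,"fingers":0.05},
    {"dx":0,"dy":0,"dz":0,"spin":0,"fingers":0.05}
  ]
}}

```text
clock: 5.08
position: [0.6165, -0.1896, 0.1529]
ee_rot: [-0.002, 0.998, 0.056, -0.0]
contact_force: [-1.7, 5.6, 2.6]
finger_gap: 0.0156
finger_force: 25.1
```

Request:
{"api": "step_arm", "payload": {
  "increments": [
    {"dx":0.15,"dy":0,"dz":-0.08,"spin":0,"fingers":0.05},
    {"dx":0.15,"dy":0,"dz":-0.08,"spin":0,"fingers":0.05},
    {"dx":0,"dy":0,"dz":0,"spin":0,"fingers":0.05}
  ]
}}

```text
clock: 5.33
position: [0.6199, -0.1893, 0.1503]
ee_rot: [-0.003, 0.998, 0.056, -0.008]
contact_force: [-16.7, 9.4, 21.3]
finger_gap: 0.015
finger_force: 23.9
```

Request:
{"api": "step_arm", "payload": {
  "increments": [
    {"dx":-0.1,"dy":0,"dz":0.05,"spin":0,"fingers":0.5},
    {"dx":0,"dy":0,"dz":0,"spin":0,"fingers":0.5},
    {"dx":0,"dy":0,"dz":0,"spin":0,"fingers":0.5},
    {"dx":0,"dy":0,"dz":1,"spin":0,"fingers":0.5},
    {"dx":0,"dy":0,"dz":1,"spin":0,"fingers":0.7},
    {"dx":0,"dy":0,"dz":1,"spin":0,"fingers":0.7},
    {"dx":-1,"dy":0,"dz":0.5,"spin":0,"fingers":0.7},
    {"dx":-1,"dy":-0.1,"dz":0,"spin":0,"fingers":0.7},
    {"dx":-1,"dy":-0.1,"dz":0,"spin":0,"fingers":0.7},
    {"dx":-1,"dy":-0.1,"dz":0,"spin":0,"fingers":0.7},
    {"dx":-1,"dy":-0.1,"dz":0,"spin":0,"fingers":0.7},
    {"dx":-0.5,"dy":0,"dz":-0.5,"spin":0,"fingers":0.7}
  ]
}}

```text
clock: 6.33
position: [0.456, -0.208, 0.2414]
ee_rot: [0.002, 0.999, 0.053, 0.002]
contact_force: [0.4, 0.5, 0.1]
finger_gap: 0.06
finger_force: 0.0
```

Request:
{"api": "step_arm", "payload": {
  "increments": [
    {"dx":0,"dy":0,"dz":-0.5,"spin":0,"fingers":0.7},
    {"dx":0,"dy":0,"dz":-0.5,"spin":0,"fingers":0.7},
    {"dx":0,"dy":0,"dz":0,"spin":0,"fingers":0.7},
    {"dx":0,"dy":0,"dz":0,"spin":0,"fingers":0.7}
  ]
}}

```text
clock: 6.67
position: [0.457, -0.2051, 0.2084]
ee_rot: [-0.0, 0.998, 0.055, -0.001]
contact_force: [1.2, -0.0, -0.5]
finger_gap: 0.0599
finger_force: 0.0
```

```bash
python3 - <<'E'
from h import *
s=manip.read_state();print(s['position'],s['contact_force'])
d=grab('wrist','w4.png')
print(proj(d,[[.511,-.2035,.052],[.563,-.1975,.068]]))
E
```

```text
[ 0.45698374 -0.20512945  0.20843958] [ 1.22605692 -0.00997415 -0.45824784]
[[323.16200775 127.39573368]
 [323.4746821   57.72440276]]
```

View pics/w4.png

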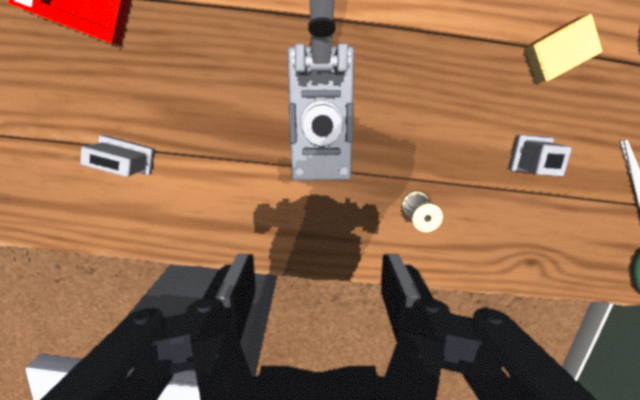

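```bash
python3 - <<'E'
from h import *
d=grab('wrist');g=(d['color'].min(2)>150).astype(np.uint8)
for b in blobs(d,g,(295,95,350,150),100)[:3]:print(cv2.boundingRect(b),rect(d,b,.052))
print(plane(d,[[322.5,124.5]],.052))
P=lambda uv,z:plane(d,[uv],z).round(4)
print('red',P((110,20),.016)); print('bar',P((105,160),.04),'sq',P((554,160),.04))
E
```

```text
(295, 95, 55, 55) ((515.9744873046875, -202.22421264648438), (43.942020416259766, 45.78453826904297), 6.360264301300049)
[[ 0.51446615 -0.20277253  0.052     ]]
red [[ 0.5818 -0.0079  0.016 ]]
bar [[ 0.4613 -0.0098  0.04  ]] sq [[ 0.5067 -0.4168  0.04  ]]
```

Request:
{"api": "step_arm", "payload": {
  "increments": [
    {"dx":0.7,"dy":0.05,"dz":0,"spin":0,"fingers":0.7},
    {"dx":0.7,"dy":0,"dz":-0.5,"spin":0,"fingers":0.7},
    {"dx":0.5,"dy":0,"dz":-0.9,"spin":0,"fingers":0.7},
    {"dx":0,"dy":0,"dz":-1,"spin":0,"fingers":0.7},
    {"dx":0,"dy":0,"dz":-1,"spin":0,"fingers":0.7},
    {"dx":0,"dy":0,"dz":-1,"spin":0,"fingers":0.7},
    {"dx":0,"dy":0,"dz":-0.5,"spin":0,"fingers":0.7},
    {"dx":0,"dy":0,"dz":-0.5,"spin":0,"fingers":0.7},
    {"dx":0,"dy":0,"dz":0,"spin":0,"fingers":0.7},
    {"dx":0,"dy":0,"dz":0,"spin":0,"fingers":0.7}
  ]
}}

```text
clock: 7.6
position: [0.5153, -0.203, 0.0472]
ee_rot: [-0.0, 0.998, 0.056, -0.0]
contact_force: [-0.0, 0.1, -0.6]
finger_gap: 0.0599
finger_force: 0.0
```

Request:
{"api": "step_arm", "payload": {
  "increments": [
    {"dx":0,"dy":0,"dz":-0.1,"spin":0,"fingers":0.2},
    {"dx":0,"dy":0,"dz":0,"spin":0,"fingers":0.2},
    {"dx":0,"dy":0,"dz":0,"spin":0,"fingers":0.2},
    {"dx":0,"dy":0,"dz":0,"spin":0,"fingers":0.2},
    {"dx":0,"dy":0,"dz":0,"spin":0,"fingers":0.2},
    {"dx":0,"dy":0,"dz":0,"spin":0,"fingers":0.2},
    {"dx":0,"dy":0,"dz":0.3,"spin":0,"fingers":0.2},
    {"dx":0,"dy":0,"dz":0.7,"spin":0,"fingers":0.2},
    {"dx":0,"dy":0,"dz":1,"spin":0,"fingers":0.2},
    {"dx":0,"dy":0,"dz":1,"spin":0,"fingers":0.2},
    {"dx":0,"dy":0,"dz":1,"spin":0,"fingers":0.2},
    {"dx":0,"dy":0,"dz":1,"spin":0,"fingers":0.2}
  ],
  "newtons": 40
}}

```text
clock: 8.6
position: [0.5134, -0.2024, 0.1949]
ee_rot: [-0.0, 0.998, 0.056, -0.001]
contact_force: [1.2, -0.6, -1.7]
finger_gap: 0.0329
finger_force: 40.0
```

Request:
{"api": "step_arm", "payload": {
  "increments": [
    {"dx":-0.3,"dy":0.9,"dz":0.3,"spin":-0.12,"fingers":0.2},
    {"dx":-0.3,"dy":0.9,"dz":0.3,"spin":-0.12,"fingers":0.2},
    {"dx":-0.3,"dy":0.9,"dz":0.3,"spin":-0.12,"fingers":0.2},
    {"dx":-0.3,"dy":0.9,"dz":0.3,"spin":-0.12,"fingers":0.2},
    {"dx":-0.3,"dy":0.9,"dz":0.3,"spin":-0.12,"fingers":0.2},
    {"dx":-0.3,"dy":0.9,"dz":0.3,"spin":-0.12,"fingers":0.2},
    {"dx":-0.3,"dy":0.9,"dz":0.3,"spin":-0.12,"fingers":0.2},
    {"dx":-0.3,"dy":0.9,"dz":0.3,"spin":-0.12,"fingers":0.2},
    {"dx":-0.3,"dy":0.9,"dz":0.3,"spin":-0.12,"fingers":0.2},
    {"dx":-0.3,"dy":0.9,"dz":0.3,"spin":-0.12,"fingers":0.2},
    {"dx":0,"dy":0.6,"dz":0,"spin":0,"fingers":0.2},
    {"dx":0,"dy":0,"dz":0,"spin":0,"fingers":0.2}
  ]
}}

```text
clock: 9.6
position: [0.4234, 0.0902, 0.2848]
ee_rot: [-0.001, 1.0, 0.007, 0.0]
contact_force: [0.1, 0.3, -1.6]
finger_gap: 0.0328
finger_force: 40.2
```

Request:
{"api": "step_arm", "payload": {
  "increments": [
    {"dx":0,"dy":0,"dz":0,"spin":0,"fingers":0.2},
    {"dx":0,"dy":0,"dz":0,"spin":0,"fingers":0.2}
  ]
}}

```text
clock: 9.77
position: [0.4241, 0.0841, 0.2835]
ee_rot: [0.001, 1.0, 0.003, -0.001]
contact_force: [0.5, -0.5, -1.1]
finger_gap: 0.0328
finger_force: 40.2
```

```bash
python3 - <<'E'
from h import *
s=manip.read_state();print(s['position'],s['ee_rot'],s['finger_gap'])
d=grab('wrist','w5.png')
E
```

```text
[0.42406878 0.08406295 0.28349065] [ 6.33526214e-04  9.99994876e-01  3.01644148e-03 -8.64612011e-04] 0.03277807029345087
```

View pics/w5.png

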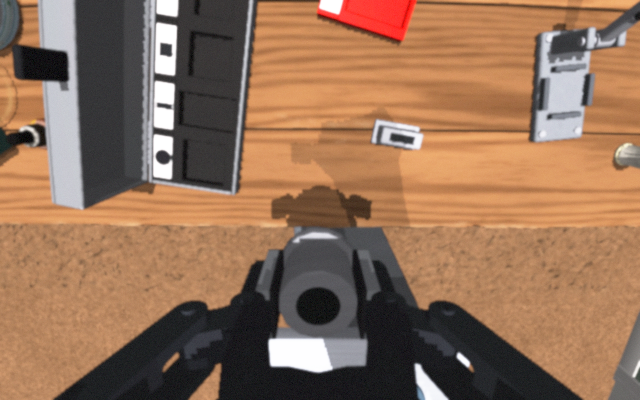

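Request:
{"api": "step_arm", "payload": {
  "increments": [
    {"dx":1,"dy":0.5,"dz":0,"spin":0,"fingers":0.2},
    {"dx":1,"dy":0.5,"dz":0,"spin":0,"fingers":0.2},
    {"dx":1,"dy":0.5,"dz":0,"spin":0,"fingers":0.2},
    {"dx":0,"dy":0,"dz":0,"spin":0,"fingers":0.2},
    {"dx":0,"dy":0,"dz":0,"spin":0,"fingers":0.2},
    {"dx":0,"dy":0,"dz":0,"spin":0,"fingers":0.2}
  ]
}}

```text
clock: 10.32
position: [0.5144, 0.1286, 0.283]
ee_rot: [0.0, 1.0, 0.002, -0.002]
contact_force: [-0.2, 0.8, -2.2]
finger_gap: 0.0326
finger_force: 40.3
```

```bash
python3 - <<'E'
from h import *
s=manip.read_state();print(s['position'],s['ee_rot'],s['finger_gap'])
d=grab('wrist','w6.png')
w=cv2.imread('pics/w6.png');c=w[0:300,20:420];cv2.imwrite('pics/w6c.png',cv2.resize(c,(800,600),interpolation=2))
g=(d['color'].min(2)>150).astype(np.uint8)
for b in blobs(d,g,(80,0,330,300),100)[:8]:print(cv2.boundingRect(b),np.round(rect(d,b,.0195)[0],1),rect(d,b,.0195)[1:])
E
```

```text
[0.51437593 0.12863445 0.28299818] [ 3.44664356e-04  9.99996039e-01  2.33394654e-03 -1.53500699e-03] 0.03263630962842351
(108, 18, 39, 277) [502.3 359.8] ((42.43819808959961, 341.4558410644531), 81.16588592529297)
(188, 44, 142, 216) [513.8 206.1] ((147.728271484375, 249.26834106445312), 80.63409423828125)
(292, 232, 38, 12) [421.4 138.2] ((10.201955795288086, 48.94395065307617), 12.327272415161133)
```

View pics/w6c.png

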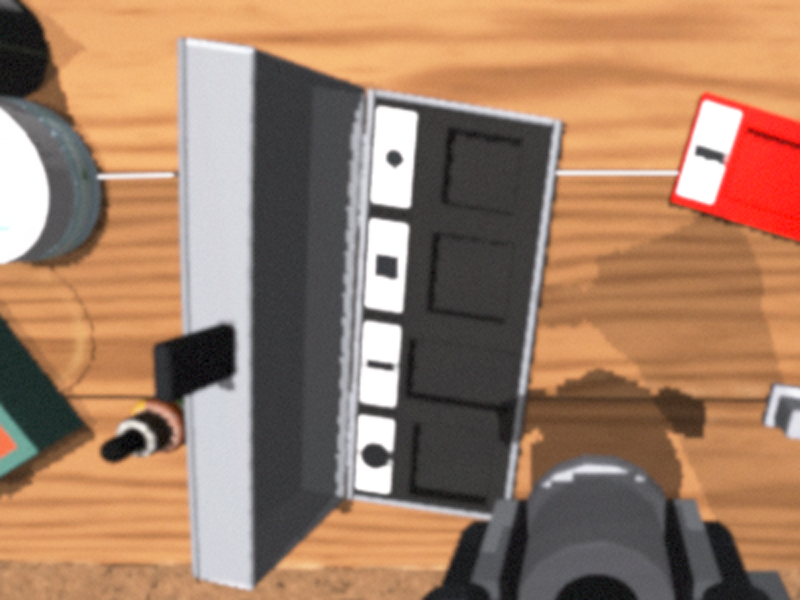

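```bash
python3 - <<'E'
from h import *
d=grab('wrist')
c=np.array([[562,121],[508,515],[345,500],[370,90]])/2+[20,0]
P=plane(d,c,.021)[:,:2];print(P.round(4))
print([np.linalg.norm(P[i]-P[(i+1)%4]).round(4) for i in range(4)])
v=(P[0]-P[1])+(P[3]-P[2]);print('yaw of long axis deg',np.degrees(np.arctan2(v[1],v[0])))
# case y axis = points -x world (x axis = +y world): y = z x x = toward -x
u=v/np.linalg.norm(v); xa=np.array([-u[1],u[0]]); O=P.mean(0); print('O',O)
for i,n in enumerate(['round','bar','square','small']):
    h=O-.012*xa+u*(i-1.5)*.06; print(n,h.round(4), proj(d,[[*h,.019]]).round(0))
# labels centres check
L=np.array([[394,157],[387,266],[380,365],[375,455]])/2+[20,0];print(plane(d,L,.0195).round(4))
H=np.array([[482,172],[470,278],[462,375],[458,460]])/2+[20,0];print(plane(d,H,.019).round(4))
T=np.array([[195,360]])/2+[20,0];print('tab',plane(d,T,.16))
print('tab tip ', plane(d,np.array([[160,370]])/2+[20,0],.17))
E
```

```text
[[0.6288 0.1473]
 [0.391  0.185 ]
 [0.4009 0.2907]
 [0.6447 0.2505]]
[np.float64(0.2408), np.float64(0.1062), np.float64(0.2471), np.float64(0.1044)]
yaw of long axis deg -9.18473036146882
O [0.51632031 0.21840008]
round [0.4256 0.2209] [[245. 232.]]
bar [0.4848 0.2113] [[250. 188.]]
square [0.544  0.2018] [[255. 139.]]
small [0.6033 0.1922] [[261.  85.]]
[[0.6104 0.2407 0.0195]
 [0.5506 0.2497 0.0195]
 [0.4912 0.2594 0.0195]
 [0.432  0.2684 0.0195]]
[[0.6024 0.1922 0.019 ]
 [0.5436 0.2018 0.019 ]
 [0.4849 0.2098 0.019 ]
 [0.4287 0.2157 0.019 ]]
tab [[0.53084312 0.28481869 0.16      ]]
tab tip  [[0.52955494 0.29284141 0.17      ]]
```

Request:
{"api": "step_arm", "payload": {
  "increments": [
    {"dx":-0.75,"dy":0.75,"dz":0,"spin":-0.5,"fingers":0.2},
    {"dx":-0.75,"dy":0.75,"dz":0,"spin":-0.5,"fingers":0.2},
    {"dx":-0.75,"dy":0.75,"dz":0,"spin":-0.5,"fingers":0.2},
    {"dx":-0.7,"dy":0.8,"dz":0,"spin":-0.35,"fingers":0.2},
    {"dx":0,"dy":0,"dz":-0.8,"spin":0,"fingers":0.2},
    {"dx":0,"dy":0,"dz":-0.8,"spin":0,"fingers":0.2},
    {"dx":0,"dy":0,"dz":-0.8,"spin":0,"fingers":0.2},
    {"dx":0,"dy":0,"dz":-0.8,"spin":0,"fingers":0.2},
    {"dx":0,"dy":0,"dz":-0.8,"spin":0,"fingers":0.2},
    {"dx":0,"dy":0,"dz":-0.8,"spin":0,"fingers":0.2},
    {"dx":0,"dy":0,"dz":0,"spin":0,"fingers":0.2},
    {"dx":0,"dy":0,"dz":0,"spin":0,"fingers":0.2}
  ]
}}

```text
clock: 11.42
position: [0.425, 0.2202, 0.1396]
ee_rot: [0.001, 0.997, -0.078, -0.001]
contact_force: [0.4, -0.5, -0.5]
finger_gap: 0.0329
finger_force: 40.3
```

Request:
{"api": "step_arm", "payload": {
  "increments": [
    {"dx":0,"dy":0,"dz":-0.5,"spin":0,"fingers":0.2},
    {"dx":0,"dy":0,"dz":0,"spin":0,"fingers":0.2},
    {"dx":0,"dy":0,"dz":0,"spin":0,"fingers":0.2}
  ]
}}

```text
clock: 11.67
position: [0.4269, 0.2216, 0.1266]
ee_rot: [-0.0, 0.997, -0.078, 0.001]
contact_force: [-0.2, -0.3, -1.3]
finger_gap: 0.0324
finger_force: 40.3
```

Request:
{"api": "step_arm", "payload": {
  "increments": [
    {"dx":-0.03,"dy":-0.02,"dz":-0.7,"spin":0,"fingers":0.2},
    {"dx":0,"dy":0,"dz":-0.7,"spin":0,"fingers":0.2},
    {"dx":0,"dy":0,"dz":-0.6,"spin":0,"fingers":0.2},
    {"dx":0,"dy":0,"dz":-0.3,"spin":0,"fingers":0.2},
    {"dx":0,"dy":0,"dz":-0.3,"spin":0,"fingers":0.2},
    {"dx":0,"dy":0,"dz":0,"spin":0,"fingers":0.2},
    {"dx":0,"dy":0,"dz":0,"spin":0,"fingers":0.2}
  ]
}}

```text
clock: 12.25
position: [0.426, 0.2214, 0.0478]
ee_rot: [-0.0, 0.997, -0.077, 0.0]
contact_force: [-0.3, -0.2, -1.7]
finger_gap: 0.0327
finger_force: 40.3
```

Request:
{"api": "step_arm", "payload": {
  "increments": [
    {"dx":0,"dy":0,"dz":-0.15,"spin":0,"fingers":0.2},
    {"dx":0,"dy":0,"dz":-0.1,"spin":0,"fingers":0.2},
    {"dx":0,"dy":0,"dz":0,"spin":0,"fingers":0.2},
    {"dx":0,"dy":0,"dz":0,"spin":0,"fingers":0.2}
  ]
}}

```text
clock: 12.58
position: [0.4256, 0.2212, 0.0399]
ee_rot: [-0.0, 0.997, -0.077, 0.0]
contact_force: [-0.3, -0.4, -3.3]
finger_gap: 0.0328
finger_force: 40.4
```

Request:
{"api": "step_arm", "payload": {
  "increments": [
    {"dx":0,"dy":0,"dz":-0.04,"spin":0,"fingers":0.2},
    {"dx":0,"dy":0,"dz":0,"spin":0,"fingers":0.52},
    {"dx":0,"dy":0,"dz":0,"spin":0,"fingers":0.52},
    {"dx":0,"dy":0,"dz":0,"spin":0,"fingers":0.52},
    {"dx":0,"dy":0,"dz":0,"spin":0,"fingers":0.52},
    {"dx":0,"dy":0,"dz":0.4,"spin":0,"fingers":0.52},
    {"dx":0,"dy":0,"dz":0.8,"spin":0,"fingers":0.52},
    {"dx":0,"dy":0,"dz":1,"spin":0,"fingers":0.52},
    {"dx":0,"dy":0,"dz":1,"spin":0,"fingers":0.52},
    {"dx":0,"dy":0,"dz":1,"spin":0,"fingers":0.52},
    {"dx":0,"dy":-1,"dz":1,"spin":0,"fingers":0.52},
    {"dx":0,"dy":-1,"dz":1,"spin":0,"fingers":0.52}
  ]
}}

```text
clock: 13.58
position: [0.4249, 0.1639, 0.2259]
ee_rot: [-0.001, 0.997, -0.074, 0.001]
contact_force: [0.2, -0.4, -0.0]
finger_gap: 0.0444
finger_force: 0.0
```

Request:
{"api": "step_arm", "payload": {
  "increments": [
    {"dx":0,"dy":-1,"dz":0,"spin":0.6,"fingers":0.52},
    {"dx":0,"dy":-1,"dz":0,"spin":0.6,"fingers":0.52},
    {"dx":0,"dy":-1,"dz":0,"spin":0.6,"fingers":0.52},
    {"dx":0,"dy":0,"dz":0,"spin":0,"fingers":0.52},
    {"dx":0,"dy":0,"dz":0,"spin":0,"fingers":0.52},
    {"dx":0,"dy":0,"dz":0,"spin":0,"fingers":0.52}
  ]
}}

```text
clock: 14.08
position: [0.4254, 0.0729, 0.2239]
ee_rot: [-0.0, 1.0, 0.001, 0.0]
contact_force: [0.5, 0.0, -0.1]
finger_gap: 0.0443
finger_force: 0.0
```

```bash
python3 - <<'E'
from h import *
s=manip.read_state();print(s['position'],s['ee_rot'],s['finger_gap'])
d=grab('wrist','w7.png')
print(proj(d,[[.461,-.0098,.04],[.4256,.2209,.046]]))
E
```

```text
[0.42539036 0.0728774  0.22393543] [-2.94793818e-04  9.99999293e-01  1.08405982e-03  3.89738890e-04] 0.0443224088983318
[[407.30677414 145.319172  ]
 [162.4410713  183.26003947]]
```

View pics/w7.png

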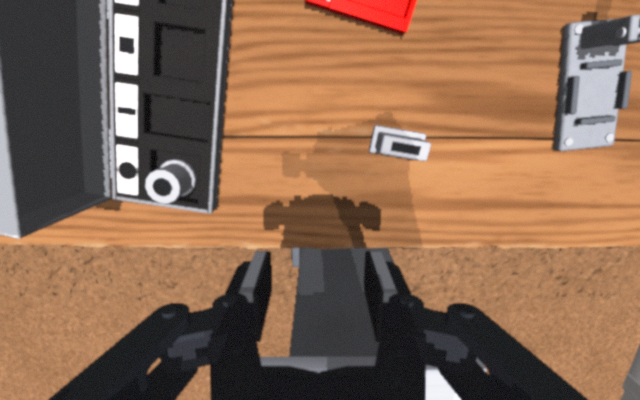

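```bash
python3 - <<'E'
from h import *
s=manip.read_state();print(s['joints'].round(2))
d=grab('wrist')
g=grey(d,90,256,60)
for b in blobs(d,g,(360,115,445,170),100)[:2]:print(cv2.boundingRect(b),rect(d,b,.0),rect(d,b,.04))
dk=(d['color'].max(2)<95).astype(np.uint8)
for b in blobs(d,dk,(375,130,430,160),30)[:3]:print('hole',cv2.boundingRect(b),rect(d,b,.04))
E
```

```text
[ 0.31  0.02 -0.57  2.1   0.01  1.02 -1.84]
(370, 125, 62, 36) ((457.23297119140625, -13.14041519165039), (63.46163558959961, 29.105581283569336), 80.96345520019531) ((462.8847961425781, -3.112173080444336), (56.134010314941406, 25.744884490966797), 80.96345520019531)
hole (393, 143, 27, 11) ((458.5279846191406, -8.053942680358887), (24.877073287963867, 6.671136379241943), 80.35770416259766)
hole (377, 134, 7, 20) ((462.6202392578125, 17.205585479736328), (3.58821439743042, 17.920724868774414), 81.22276306152344)
```

Request:
{"api": "step_arm", "payload": {
  "increments": [
    {"dx":0.1,"dy":-0.23,"dz":0,"spin":-1,"fingers":0.5},
    {"dx":0.1,"dy":-0.23,"dz":0,"spin":-1,"fingers":0.5},
    {"dx":0.1,"dy":-0.23,"dz":0,"spin":-1,"fingers":0.5},
    {"dx":0.1,"dy":-0.23,"dz":0,"spin":-1,"fingers":0.5},
    {"dx":0.1,"dy":-0.23,"dz":0,"spin":-1,"fingers":0.5},
    {"dx":0.1,"dy":-0.23,"dz":0,"spin":-1,"fingers":0.5},
    {"dx":0.1,"dy":-0.23,"dz":0,"spin":-1,"fingers":0.5},
    {"dx":0.1,"dy":-0.23,"dz":0,"spin":-1,"fingers":0.5},
    {"dx":0.1,"dy":-0.23,"dz":0,"spin":-1,"fingers":0.5},
    {"dx":0.1,"dy":-0.23,"dz":0,"spin":-1,"fingers":0.5}
  ]
}}

```text
clock: 15.02
position: [0.4557, 0.0048, 0.2234]
ee_rot: [-0.0, 0.907, -0.422, -0.0]
contact_force: [1.2, -0.1, -0.3]
finger_gap: 0.0425
finger_force: 0.0
```

```bash
python3 -c "
from h import *
s=manip.read_state();print(s['joints'].round(2),s['position'],s['ee_rot'])"
```

```text
[ 0.36  0.07 -0.47  2.05  0.04  1.03 -2.57] [0.45573151 0.00475265 0.22335354] [-2.70900606e-04  9.06589008e-01 -4.22014478e-01 -2.77957320e-04]
```

Request:
{"api": "step_arm", "payload": {
  "increments": [
    {"dx":0,"dy":0,"dz":0,"spin":1,"fingers":0.85},
    {"dx":0,"dy":0,"dz":0,"spin":1,"fingers":0.85},
    {"dx":0,"dy":0,"dz":0,"spin":1,"fingers":0.85},
    {"dx":0,"dy":0,"dz":0,"spin":1,"fingers":0.85},
    {"dx":0.15,"dy":0,"dz":0,"spin":1,"fingers":0.85},
    {"dx":0,"dy":-0.23,"dz":0,"spin":1,"fingers":0.85},
    {"dx":0,"dy":-0.23,"dz":-0.7,"spin":1,"fingers":0.85},
    {"dx":0,"dy":0,"dz":-0.8,"spin":1,"fingers":0.85},
    {"dx":0,"dy":0,"dz":-0.8,"spin":0.2,"fingers":0.85},
    {"dx":0,"dy":0,"dz":-0.7,"spin":0,"fingers":0.85},
    {"dx":0,"dy":0,"dz":0,"spin":0,"fingers":0.85},
    {"dx":0,"dy":0,"dz":0,"spin":0,"fingers":0.85}
  ]
}}

```text
clock: 16.02
position: [0.4591, -0.0091, 0.1326]
ee_rot: [-0.0, 0.997, -0.076, -0.002]
contact_force: [-0.2, 0.0, 0.6]
finger_gap: 0.0725
finger_force: 0.0
```

```bash
python3 - <<'E'
from h import *
s=manip.read_state();print(s['position'],s['ee_rot'],s['finger_gap'],np.degrees(2*np.arctan2(s['ee_rot'][2],s['ee_rot'][1])))
d=grab('wrist','w8.png')
print(proj(d,[[.460,-.009,.04]]))
g=grey(d,90,256,60)
for b in blobs(d,g,(200,120,450,330),100)[:3]:print(cv2.boundingRect(b),rect(d,b,.0),rect(d,b,.04))
dk=(d['color'].max(2)<95).astype(np.uint8)
for b in blobs(d,dk,(200,120,450,300),30)[:3]:print('hole',cv2.boundingRect(b),rect(d,b,.04))
E
```

```text
[ 0.45905365 -0.00910402  0.13255279] [-4.98256643e-04  9.97104074e-01 -7.60299768e-02 -1.63071250e-03] 0.07253957241476257 -8.72082193681872
[[318.08245828 213.82235492]]
(284, 183, 70, 44) ((452.8185729980469, -7.991477966308594), (55.737464904785156, 37.10350036621094), 81.32471466064453) ((466.4047546386719, -10.086385726928711), (46.98841857910156, 31.2794189453125), 81.3247299194336)
(200, 258, 32, 54) ((394.357177734375, 96.66104888916016), (11.691802978515625, 61.79109191894531), 54.67036056518555) ((417.12005615234375, 78.13890075683594), (9.856537818908691, 52.09181213378906), 54.670352935791016)
(406, 258, 28, 39) ((373.6834411621094, -86.55487823486328), (44.72725296020508, 9.013051986694336), 22.206796646118164) ((399.69140625, -76.31777954101562), (37.70643615722656, 7.598290920257568), 22.20679473876953)
hole (282, 209, 168, 91) ((421.8468933105469, -40.59906768798828), (127.4123306274414, 73.01009368896484), 80.98269653320312)
hole (200, 258, 40, 42) ((412.3982238769531, 66.73042297363281), (23.836721420288086, 46.43391036987305), 43.013153076171875)
hole (291, 193, 56, 9) ((472.27099609375, -11.20109748840332), (37.6008415222168, 5.51032829284668), 79.96215057373047)
```

View pics/w8.png

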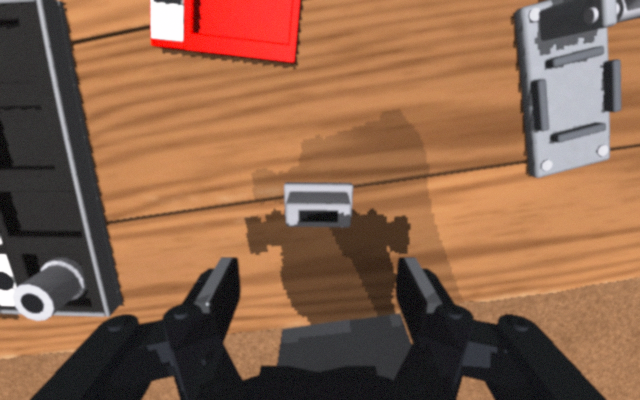

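Request:
{"api": "step_arm", "payload": {
  "increments": [
    {"dx":0,"dy":0,"dz":-0.8,"spin":0,"fingers":0.85},
    {"dx":0,"dy":0,"dz":-0.8,"spin":0,"fingers":0.85},
    {"dx":0,"dy":0,"dz":-0.8,"spin":0,"fingers":0.85},
    {"dx":0,"dy":0,"dz":-0.5,"spin":0,"fingers":0.85},
    {"dx":0,"dy":0,"dz":-0.3,"spin":0,"fingers":0.85},
    {"dx":0,"dy":0,"dz":0,"spin":0,"fingers":0.85},
    {"dx":0,"dy":0,"dz":0,"spin":0,"fingers":0.4},
    {"dx":0,"dy":0,"dz":0,"spin":0,"fingers":0.4},
    {"dx":0,"dy":0,"dz":0,"spin":0,"fingers":0.4},
    {"dx":0,"dy":0,"dz":0,"spin":0,"fingers":0.4},
    {"dx":0,"dy":0,"dz":0,"spin":0,"fingers":0.4},
    {"dx":0,"dy":0,"dz":0,"spin":0,"fingers":0.4}
  ]
}}

```text
clock: 17.07
position: [0.462, -0.0105, 0.0392]
ee_rot: [-0.0, 0.997, -0.077, 0.002]
contact_force: [-0.9, -0.4, 6.9]
finger_gap: 0.0453
finger_force: 42.0
```

Request:
{"api": "step_arm", "payload": {
  "increments": [
    {"dx":0,"dy":0,"dz":0.5,"spin":0,"fingers":0.4},
    {"dx":0,"dy":0,"dz":1,"spin":0,"fingers":0.4},
    {"dx":0,"dy":0,"dz":1,"spin":0,"fingers":0.4},
    {"dx":0.1,"dy":0.9,"dz":0.5,"spin":0,"fingers":0.4},
    {"dx":0.1,"dy":0.9,"dz":0,"spin":0,"fingers":0.4},
    {"dx":0.1,"dy":0.9,"dz":0,"spin":0,"fingers":0.4},
    {"dx":0.1,"dy":0.9,"dz":0,"spin":0,"fingers":0.4},
    {"dx":0.1,"dy":0.9,"dz":0,"spin":0,"fingers":0.4},
    {"dx":0.1,"dy":0.9,"dz":0,"spin":0,"fingers":0.4},
    {"dx":0.1,"dy":0.9,"dz":0,"spin":0,"fingers":0.4},
    {"dx":0.1,"dy":0.9,"dz":0,"spin":0,"fingers":0.4},
    {"dx":0,"dy":0.1,"dz":0,"spin":0,"fingers":0.4}
  ]
}}

```text
clock: 18.07
position: [0.4835, 0.2154, 0.1284]
ee_rot: [-0.003, 0.997, -0.074, 0.001]
contact_force: [-0.5, 1.1, -1.0]
finger_gap: 0.045
finger_force: 41.6
```

Request:
{"api": "step_arm", "payload": {
  "increments": [
    {"dx":0,"dy":0,"dz":-0.3,"spin":0,"fingers":0.4},
    {"dx":0,"dy":0,"dz":-0.3,"spin":0,"fingers":0.4},
    {"dx":0,"dy":0,"dz":0,"spin":0,"fingers":0.4},
    {"dx":0,"dy":0,"dz":0,"spin":0,"fingers":0.4}
  ]
}}

```text
clock: 18.4
position: [0.4828, 0.2056, 0.1077]
ee_rot: [0.001, 0.997, -0.079, -0.002]
contact_force: [-0.0, -0.6, -1.6]
finger_gap: 0.045
finger_force: 41.6
```

Request:
{"api": "step_arm", "payload": {
  "increments": [
    {"dx":0.05,"dy":0.1,"dz":-0.6,"spin":0,"fingers":0.4},
    {"dx":0,"dy":0,"dz":0,"spin":0,"fingers":0.4},
    {"dx":0,"dy":0,"dz":0,"spin":0,"fingers":0.4},
    {"dx":0,"dy":0,"dz":0,"spin":0,"fingers":0.4}
  ]
}}

```text
clock: 18.73
position: [0.4855, 0.2106, 0.0916]
ee_rot: [0.0, 0.997, -0.078, -0.0]
contact_force: [0.9, 0.7, -2.3]
finger_gap: 0.0449
finger_force: 41.6
```

Request:
{"api": "step_arm", "payload": {
  "increments": [
    {"dx":0,"dy":0,"dz":-0.5,"spin":0,"fingers":0.4},
    {"dx":0,"dy":0,"dz":-0.5,"spin":0,"fingers":0.4},
    {"dx":0,"dy":0,"dz":-0.3,"spin":0,"fingers":0.4},
    {"dx":0,"dy":0,"dz":-0.2,"spin":0,"fingers":0.4},
    {"dx":0,"dy":0,"dz":0,"spin":0,"fingers":0.4},
    {"dx":0,"dy":0,"dz":0,"spin":0,"fingers":0.4},
    {"dx":0,"dy":0,"dz":0,"spin":0,"fingers":0.4}
  ]
}}

```text
clock: 19.32
position: [0.4859, 0.2117, 0.047]
ee_rot: [-0.0, 0.997, -0.077, 0.0]
contact_force: [0.7, -0.6, -2.6]
finger_gap: 0.0451
finger_force: 41.7
```

Request:
{"api": "step_arm", "payload": {
  "increments": [
    {"dx":0,"dy":0,"dz":-0.1,"spin":0,"fingers":0.4},
    {"dx":0,"dy":0,"dz":0,"spin":0,"fingers":0.4},
    {"dx":0,"dy":0,"dz":0,"spin":0,"fingers":0.65},
    {"dx":0,"dy":0,"dz":0,"spin":0,"fingers":0.65},
    {"dx":0,"dy":0,"dz":0,"spin":0,"fingers":0.65},
    {"dx":0,"dy":0,"dz":0,"spin":0,"fingers":0.65},
    {"dx":0,"dy":0,"dz":0.5,"spin":0,"fingers":0.65},
    {"dx":0,"dy":0,"dz":1,"spin":0,"fingers":0.65},
    {"dx":0,"dy":0,"dz":1,"spin":0,"fingers":0.65},
    {"dx":0,"dy":0,"dz":1,"spin":0,"fingers":0.65},
    {"dx":0,"dy":0,"dz":1,"spin":0,"fingers":0.65},
    {"dx":0,"dy":-0.5,"dz":1,"spin":0,"fingers":0.65}
  ]
}}

```text
clock: 20.32
position: [0.4846, 0.1998, 0.2101]
ee_rot: [-0.002, 0.997, -0.075, 0.0]
contact_force: [0.1, 0.3, 0.7]
finger_gap: 0.0554
finger_force: 0.0
```

Request:
{"api": "step_arm", "payload": {
  "increments": [
    {"dx":-0.1,"dy":-1,"dz":0.6,"spin":0.2,"fingers":0.65},
    {"dx":-0.1,"dy":-1,"dz":0.6,"spin":0.2,"fingers":0.65},
    {"dx":-0.1,"dy":-1,"dz":0,"spin":0.2,"fingers":0.65},
    {"dx":-0.1,"dy":-1,"dz":0,"spin":0.2,"fingers":0.65},
    {"dx":-0.1,"dy":-1,"dz":0,"spin":0.2,"fingers":0.65},
    {"dx":-0.1,"dy":-1,"dz":0,"spin":0.2,"fingers":0.65},
    {"dx":-0.1,"dy":-1,"dz":0,"spin":0.2,"fingers":0.65},
    {"dx":-0.1,"dy":-1,"dz":0,"spin":0.2,"fingers":0.65},
    {"dx":-0.1,"dy":-1,"dz":0,"spin":0.2,"fingers":0.65},
    {"dx":-0.1,"dy":-1,"dz":0,"spin":0.2,"fingers":0.65},
    {"dx":-0.1,"dy":-1,"dz":0,"spin":0.2,"fingers":0.65},
    {"dx":-0.1,"dy":-1,"dz":0,"spin":0.2,"fingers":0.65}
  ]
}}

```text
clock: 21.32
position: [0.4488, -0.1649, 0.2443]
ee_rot: [0.0, 1.0, 0.028, -0.0]
contact_force: [0.2, 0.3, 1.0]
finger_gap: 0.0554
finger_force: 0.0
```

Request:
{"api": "step_arm", "payload": {
  "increments": [
    {"dx":0,"dy":-1,"dz":0,"spin":0,"fingers":0.65},
    {"dx":0,"dy":-1,"dz":0,"spin":0,"fingers":0.65},
    {"dx":0,"dy":-1,"dz":0,"spin":0,"fingers":0.65},
    {"dx":0,"dy":-1,"dz":0,"spin":0,"fingers":0.65},
    {"dx":0,"dy":-1,"dz":0,"spin":0,"fingers":0.65},
    {"dx":0,"dy":-1,"dz":0,"spin":0,"fingers":0.65},
    {"dx":0,"dy":-1,"dz":0,"spin":0,"fingers":0.65},
    {"dx":0,"dy":0,"dz":0,"spin":0,"fingers":0.65},
    {"dx":0,"dy":0,"dz":0,"spin":0,"fingers":0.65},
    {"dx":0,"dy":0,"dz":0,"spin":0,"fingers":0.65}
  ]
}}

```text
clock: 22.15
position: [0.4494, -0.3728, 0.2438]
ee_rot: [-0.001, 1.0, 0.027, -0.0]
contact_force: [0.8, -0.1, -0.1]
finger_gap: 0.0558
finger_force: 0.0
```

```bash
python3 - <<'E'
from h import *
s=manip.read_state();print(s['position'],s['ee_rot'],np.degrees(2*np.arctan2(s['ee_rot'][2],s['ee_rot'][1])))
d=grab('wrist','w9.png')
print(proj(d,[[.5065,-.4175,.04],[.5065,-.4175,0]]))
g=grey(d,60,256,60)
for b in blobs(d,g,(200,20,450,230),150)[:6]:print(cv2.boundingRect(b),rect(d,b,.0),rect(d,b,.04))
# side view: case check
c=grab('side','s9.png')
for n,p in(('round',[.4256,.2209]),('bar',[.4848,.2113])):print(n,proj(c,[[*p,.046]]))
print('sq side',proj(c,[[.506,-.4175,.02]]))
E
```

```text
[ 0.44944117 -0.37281204  0.24384904] [-7.35449589e-04  9.99623135e-01  2.74408349e-02 -2.16716168e-04] 3.144883740335543
[[367.7081065  122.18074537]
 [362.47421612 119.11912689]]
(345, 104, 37, 36) ((503.75872802734375, -418.5039367675781), (37.2474479675293, 39.502994537353516), 3.351635217666626) ((506.6484680175781, -413.0618591308594), (33.1806526184082, 35.189937591552734), 3.3517231941223145)
(244, 164, 31, 35) ((430.149658203125, -306.9110107421875), (30.881099700927734, 42.00020980834961), 49.75666427612305) ((441.0762023925781, -313.65289306640625), (27.509384155273438, 37.414485931396484), 49.756649017333984)
round [[292.97653821 168.60189865]]
bar [[307.76685014 169.99737094]]
sq side [[311.46328773 291.02596774]]
```

Request:
{"api": "step_arm", "payload": {
  "increments": [
    {"dx":0.95,"dy":-0.75,"dz":0,"spin":0,"fingers":0.65},
    {"dx":0.9,"dy":-0.7,"dz":-0.4,"spin":0,"fingers":0.65},
    {"dx":0,"dy":0,"dz":-1,"spin":0,"fingers":0.65},
    {"dx":0,"dy":0,"dz":-1,"spin":0,"fingers":0.65},
    {"dx":0,"dy":0,"dz":-1,"spin":0,"fingers":0.65},
    {"dx":0,"dy":0,"dz":-0.6,"spin":0,"fingers":0.65},
    {"dx":0,"dy":0,"dz":0,"spin":0,"fingers":0.65},
    {"dx":0,"dy":0,"dz":0,"spin":0,"fingers":0.65},
    {"dx":0,"dy":0,"dz":0,"spin":0,"fingers":0.65}
  ]
}}

```text
clock: 23.0
position: [0.5064, -0.4169, 0.1262]
ee_rot: [0.001, 1.0, 0.028, 0.001]
contact_force: [-0.7, 0.7, -0.5]
finger_gap: 0.0558
finger_force: 0.0
```

```bash
python3 - <<'E'
from h import *
s=manip.read_state();print(s['position'],np.degrees(2*np.arctan2(s['ee_rot'][2],s['ee_rot'][1])))
d=grab('wrist','w10.png')
print(proj(d,[[.505,-.417,.04],[.505,-.417,0]]))
g=(d['color'].min(2)>140).astype(np.uint8)
for b in blobs(d,g,(250,130,400,260),60)[:6]:print(cv2.boundingRect(b),rect(d,b,.0),rect(d,b,.04))
a=cv2.imread('pics/w10.png')[100:400,120:520]
b=cv2.imread('pics/s9.png')[130:230,265:365]
cv2.imwrite('pics/m10.png',np.hstack([a,cv2.resize(b,(300,300),interpolation=2)]))
E
```

```text
[ 0.50640587 -0.41692034  0.12619801] 3.2102532923937113
[[317.73265153 221.11710319]
 [317.71925571 202.67964006]]
(295, 183, 47, 37) ((506.1444091796875, -417.15667724609375), (29.994178771972656, 36.309112548828125), 3.209479570388794) ((519.1075439453125, -416.3815002441406), (25.1744384765625, 30.474660873413086), 3.2097277641296387)
```

View pics/m10.png

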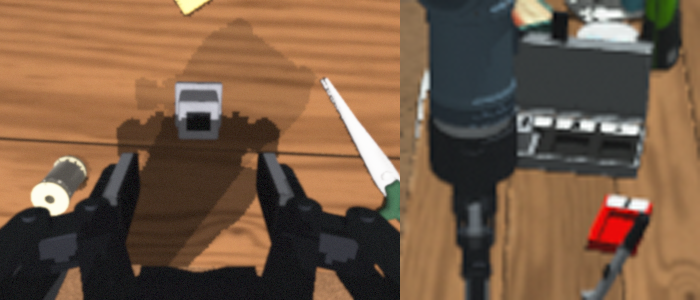

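Request:
{"api": "step_arm", "payload": {
  "increments": [
    {"dx":0,"dy":0,"dz":-0.8,"spin":0,"fingers":0.65},
    {"dx":0,"dy":0,"dz":-0.8,"spin":0,"fingers":0.65},
    {"dx":0,"dy":0,"dz":-0.7,"spin":0,"fingers":0.65},
    {"dx":0,"dy":0,"dz":-0.5,"spin":0,"fingers":0.65},
    {"dx":0,"dy":0,"dz":-0.2,"spin":0,"fingers":0.65},
    {"dx":0,"dy":0,"dz":0,"spin":0,"fingers":0.2},
    {"dx":0,"dy":0,"dz":0,"spin":0,"fingers":0.2},
    {"dx":0,"dy":0,"dz":0,"spin":0,"fingers":0.2},
    {"dx":0,"dy":0,"dz":0,"spin":0,"fingers":0.2},
    {"dx":0,"dy":0,"dz":0,"spin":0,"fingers":0.2},
    {"dx":0,"dy":0,"dz":0,"spin":0,"fingers":0.2}
  ]
}}

```text
clock: 23.97
position: [0.5062, -0.418, 0.0361]
ee_rot: [0.001, 1.0, 0.027, 0.001]
contact_force: [0.0, -0.4, 4.5]
finger_gap: 0.0274
finger_force: 41.7
```

Request:
{"api": "step_arm", "payload": {
  "increments": [
    {"dx":0,"dy":0,"dz":0.5,"spin":0,"fingers":0.2},
    {"dx":0,"dy":0,"dz":1,"spin":0,"fingers":0.2},
    {"dx":0,"dy":0,"dz":1,"spin":0,"fingers":0.2},
    {"dx":0,"dy":0,"dz":1,"spin":0,"fingers":0.2},
    {"dx":0,"dy":0,"dz":1,"spin":0,"fingers":0.2},
    {"dx":-0.5,"dy":0,"dz":1,"spin":0,"fingers":0.2},
    {"dx":-0.5,"dy":0.5,"dz":1,"spin":0,"fingers":0.2},
    {"dx":-0.5,"dy":0.9,"dz":1,"spin":0,"fingers":0.2},
    {"dx":-0.5,"dy":0.9,"dz":0.5,"spin":0,"fingers":0.2},
    {"dx":0,"dy":0.9,"dz":0,"spin":0,"fingers":0.2},
    {"dx":0,"dy":0.9,"dz":0,"spin":0,"fingers":0.2},
    {"dx":0,"dy":0.9,"dz":0,"spin":0,"fingers":0.2}
  ]
}}

```text
clock: 24.97
position: [0.4444, -0.2667, 0.2745]
ee_rot: [0.0, 1.0, 0.027, 0.0]
contact_force: [0.7, 0.6, -1.6]
finger_gap: 0.0276
finger_force: 41.1
```

Request:
{"api": "step_arm", "payload": {
  "increments": [
    {"dx":0,"dy":1,"dz":0,"spin":-0.2,"fingers":0.2},
    {"dx":0,"dy":1,"dz":0,"spin":-0.2,"fingers":0.2},
    {"dx":0,"dy":1,"dz":0,"spin":-0.2,"fingers":0.2},
    {"dx":0,"dy":1,"dz":0,"spin":-0.2,"fingers":0.2},
    {"dx":0,"dy":1,"dz":0,"spin":-0.2,"fingers":0.2},
    {"dx":0,"dy":1,"dz":0,"spin":-0.2,"fingers":0.2},
    {"dx":0,"dy":1,"dz":0,"spin":-0.2,"fingers":0.2},
    {"dx":0,"dy":1,"dz":0,"spin":-0.2,"fingers":0.2},
    {"dx":0,"dy":1,"dz":0,"spin":-0.2,"fingers":0.2},
    {"dx":0,"dy":1,"dz":0,"spin":-0.2,"fingers":0.2},
    {"dx":0,"dy":1,"dz":0,"spin":-0.2,"fingers":0.2},
    {"dx":0,"dy":1,"dz":0,"spin":-0.28,"fingers":0.2}
  ]
}}

```text
clock: 25.97
position: [0.4443, 0.0931, 0.2738]
ee_rot: [0.001, 0.997, -0.081, -0.0]
contact_force: [0.6, -0.2, -1.8]
finger_gap: 0.0272
finger_force: 41.0
```

Request:
{"api": "step_arm", "payload": {
  "increments": [
    {"dx":0,"dy":0,"dz":0,"spin":0,"fingers":0.2},
    {"dx":0,"dy":0,"dz":0,"spin":0,"fingers":0.2},
    {"dx":0,"dy":0,"dz":0,"spin":0,"fingers":0.2}
  ]
}}

```text
clock: 26.22
position: [0.4449, 0.0913, 0.2735]
ee_rot: [0.001, 0.997, -0.081, -0.0]
contact_force: [-0.0, 0.3, -1.5]
finger_gap: 0.027
finger_force: 41.0
```

```bash
python3 - <<'E'
from h import *
s=manip.read_state();print(s['position'],np.degrees(2*np.arctan2(s['ee_rot'][2],s['ee_rot'][1])))
d=grab('wrist','w11.png')
# case corners / die tops
print(proj(d,[[.4256,.2209,.046],[.4848,.2113,.046],[.544,.2018,.019]]))
cv2.imwrite('pics/m11.png',cv2.imread('pics/w11.png'))
E
```

```text
[0.4448615  0.0913207  0.27346136] -9.24512385684973
[[207.12338102 206.28991222]
 [201.41598118 153.33856422]
 [203.9787351   94.79917242]]
```

Request:
{"api": "step_arm", "payload": {
  "increments": [
    {"dx":0.83,"dy":0.92,"dz":0,"spin":0,"fingers":0.2},
    {"dx":0.83,"dy":0.92,"dz":0,"spin":0,"fingers":0.2},
    {"dx":0.83,"dy":0.92,"dz":0,"spin":0,"fingers":0.2},
    {"dx":0.83,"dy":0.92,"dz":0,"spin":0,"fingers":0.2},
    {"dx":0,"dy":0,"dz":-0.9,"spin":0,"fingers":0.2},
    {"dx":0,"dy":0,"dz":-0.9,"spin":0,"fingers":0.2},
    {"dx":0,"dy":0,"dz":-0.9,"spin":0,"fingers":0.2},
    {"dx":0,"dy":0,"dz":-0.9,"spin":0,"fingers":0.2},
    {"dx":0,"dy":0,"dz":-0.9,"spin":0,"fingers":0.2},
    {"dx":0,"dy":0,"dz":-0.9,"spin":0,"fingers":0.2},
    {"dx":0,"dy":0,"dz":0,"spin":0,"fingers":0.2},
    {"dx":0,"dy":0,"dz":0,"spin":0,"fingers":0.2}
  ]
}}

```text
clock: 27.27
position: [0.544, 0.1996, 0.1095]
ee_rot: [0.002, 0.997, -0.082, -0.002]
contact_force: [0.9, -0.3, -0.5]
finger_gap: 0.0276
finger_force: 40.9
```

Request:
{"api": "step_arm", "payload": {
  "increments": [
    {"dx":0,"dy":0,"dz":0,"spin":0,"fingers":0.2},
    {"dx":0,"dy":0,"dz":0,"spin":0,"fingers":0.2}
  ]
}}

```text
clock: 27.43
position: [0.547, 0.2026, 0.1138]
ee_rot: [-0.001, 0.997, -0.081, 0.002]
contact_force: [0.0, -0.3, -0.9]
finger_gap: 0.027
finger_force: 41.0
```

Request:
{"api": "step_arm", "payload": {
  "increments": [
    {"dx":-0.03,"dy":0,"dz":-0.6,"spin":0,"fingers":0.2},
    {"dx":0,"dy":0,"dz":-0.6,"spin":0,"fingers":0.2},
    {"dx":0,"dy":0,"dz":-0.4,"spin":0,"fingers":0.2},
    {"dx":0,"dy":0,"dz":-0.3,"spin":0,"fingers":0.2},
    {"dx":0,"dy":0,"dz":-0.15,"spin":0,"fingers":0.2},
    {"dx":0,"dy":0,"dz":0,"spin":0,"fingers":0.2},
    {"dx":0,"dy":0,"dz":0,"spin":0,"fingers":0.2},
    {"dx":0,"dy":0,"dz":0,"spin":0,"fingers":0.2}
  ]
}}

```text
clock: 28.1
position: [0.545, 0.2029, 0.0509]
ee_rot: [-0.0, 0.997, -0.081, 0.001]
contact_force: [0.3, 0.3, -1.8]
finger_gap: 0.0271
finger_force: 41.1
```

Free of contact; lower to the floor, release, retreat toward the right.

Request:
{"api": "step_arm", "payload": {
  "increments": [
    {"dx":-0.02,"dy":-0.03,"dz":-0.15,"spin":0,"fingers":0.2},
    {"dx":0,"dy":0,"dz":-0.1,"spin":0,"fingers":0.2},
    {"dx":0,"dy":0,"dz":0,"spin":0,"fingers":0.2},
    {"dx":0,"dy":0,"dz":0,"spin":0,"fingers":0.2}
  ]
}}

```text
clock: 28.43
position: [0.5434, 0.2014, 0.0423]
ee_rot: [0.0, 0.997, -0.081, -0.0]
contact_force: [0.3, 0.3, -2.4]
finger_gap: 0.0274
finger_force: 41.0
```

Request:
{"api": "step_arm", "payload": {
  "increments": [
    {"dx":0,"dy":0,"dz":0,"spin":0,"fingers":0.5},
    {"dx":0,"dy":0,"dz":0,"spin":0,"fingers":0.5},
    {"dx":0,"dy":0,"dz":0,"spin":0,"fingers":0.5},
    {"dx":0,"dy":0,"dz":0,"spin":0,"fingers":0.5},
    {"dx":0,"dy":0,"dz":0.5,"spin":0,"fingers":0.5},
    {"dx":0,"dy":0,"dz":1,"spin":0,"fingers":0.5},
    {"dx":0,"dy":0,"dz":1,"spin":0,"fingers":0.5},
    {"dx":0,"dy":0,"dz":1,"spin":0,"fingers":0.5},
    {"dx":0,"dy":-0.5,"dz":1,"spin":0,"fingers":0.5},
    {"dx":-0.5,"dy":-0.9,"dz":1,"spin":0,"fingers":0.5},
    {"dx":-0.7,"dy":-0.9,"dz":1,"spin":0,"fingers":0.5},
    {"dx":-0.7,"dy":-0.9,"dz":0.6,"spin":0,"fingers":0.5}
  ]
}}

```text
clock: 29.43
position: [0.4898, 0.1093, 0.2561]
ee_rot: [-0.001, 0.997, -0.08, 0.003]
contact_force: [0.9, -0.8, 0.7]
finger_gap: 0.043
finger_force: 0.0
```

Request:
{"api": "step_arm", "payload": {
  "increments": [
    {"dx":-0.7,"dy":-0.3,"dz":0,"spin":0,"fingers":0.5},
    {"dx":0,"dy":0,"dz":0,"spin":0,"fingers":0.5},
    {"dx":0,"dy":0,"dz":0,"spin":0,"fingers":0.5}
  ]
}}

```text
clock: 29.68
position: [0.4672, 0.099, 0.2532]
ee_rot: [0.001, 0.997, -0.081, 0.001]
contact_force: [0.5, 0.5, -0.0]
finger_gap: 0.0425
finger_force: 0.0
```

```bash
python3 - <<'E'
from h import *
s=manip.read_state();print(s['position'],np.degrees(2*np.arctan2(s['ee_rot'][2],s['ee_rot'][1])))
d=grab('wrist','w12.png');c=grab('side','s12.png')
a=cv2.imread('pics/w12.png')
print(proj(d,[[.4256,.2209,.046],[.4848,.2113,.046],[.544,.2018,.046]]))
b=cv2.imread('pics/s12.png')[120:320,265:365]; e=cv2.imread('pics/w12.png')[0:270,50:410]
cv2.imwrite('pics/m12.png',np.hstack([cv2.resize(e,(540,405),interpolation=2),cv2.resize(b,(203,405),interpolation=2)]))
E
```

```text
[0.46723387 0.09901838 0.25317532] -9.331966683671347
[[213.62198229 231.20442006]
 [207.89021714 177.52223681]
 [201.71764349 117.94859789]]
```

View pics/m12.png

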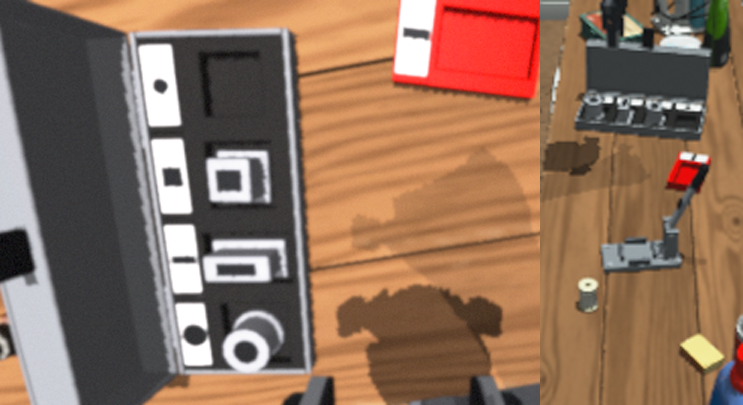

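Request:
{"api": "step_arm", "payload": {
  "increments": [
    {"dx":0,"dy":-0.9,"dz":0.05,"spin":0.3,"fingers":0.5},
    {"dx":0,"dy":-0.9,"dz":0,"spin":0.3,"fingers":0.5},
    {"dx":0.5,"dy":-0.8,"dz":0,"spin":0.3,"fingers":0.5},
    {"dx":0.5,"dy":-0.8,"dz":0,"spin":0.3,"fingers":0.5},
    {"dx":0.5,"dy":-0.8,"dz":0,"spin":0.3,"fingers":0.5},
    {"dx":0.5,"dy":-0.8,"dz":0,"spin":0.3,"fingers":0.5},
    {"dx":0.5,"dy":-0.8,"dz":0,"spin":0.3,"fingers":0.5},
    {"dx":0.5,"dy":-0.8,"dz":0,"spin":0.3,"fingers":0.5},
    {"dx":0.5,"dy":-0.8,"dz":0,"spin":0.3,"fingers":0.5},
    {"dx":0.5,"dy":-0.8,"dz":0,"spin":0.3,"fingers":0.5},
    {"dx":0.5,"dy":-0.7,"dz":0,"spin":0.15,"fingers":0.5},
    {"dx":0.5,"dy":-0.7,"dz":0,"spin":0,"fingers":0.5}
  ]
}}

```text
clock: 30.78
position: [0.6195, -0.1886, 0.2522]
ee_rot: [-0.001, 0.998, 0.057, -0.0]
contact_force: [-0.4, 0.0, -0.2]
finger_gap: 0.0425
finger_force: 0.0
```

Request:
{"api": "step_arm", "payload": {
  "increments": [
    {"dx":0,"dy":0,"dz":0,"spin":0,"fingers":0.5},
    {"dx":0,"dy":0,"dz":0,"spin":0,"fingers":0.5},
    {"dx":0,"dy":0,"dz":0,"spin":0,"fingers":0.5}
  ]
}}

```text
clock: 31.03
position: [0.6183, -0.1865, 0.2524]
ee_rot: [-0.001, 0.998, 0.057, -0.001]
contact_force: [-0.2, -0.2, -0.9]
finger_gap: 0.0429
finger_force: 0.0
```

```bash
python3 - <<'E'
from h import *
s=manip.read_state();print(s['position'],np.degrees(2*np.arctan2(s['ee_rot'][2],s['ee_rot'][1])))
c=grab('side')
print(proj(c,[[.617,-.1893,.152],[.5662,-.1968,.06]]))
dk=(c['color'].max(2)<60).astype(np.uint8)
for b in blobs(c,dk,(325,190,375,235),10)[:4]:
    r=cv2.minAreaRect(b);print(cv2.boundingRect(b),r)
E
```

```text
[ 0.61827926 -0.18650285  0.25238239] 6.588347198697089
[[348.10552551 207.34764401]
 [330.958631   231.82777432]]
(339, 201, 9, 14) ((343.1000061035156, 207.30001831054688), (4.0249223709106445, 13.86362075805664), 26.56505012512207)
```

```bash
python3 - <<'E'
from h import *
c=grab('side')
for p in([343.1,207.3],[343.1,206]):
    o,v=ray(c,[p]);t=(-.1915-o[1])/v[0,1];print(o+v[0]*t)
d=grab('wrist','w13.png')
# is anything dark near the handle in the wrist picture
print(proj(d,[[.604,-.1915,.154],[.617,-.1893,.152],[.605,-.19,.18]]))
dk=(d['color'].max(2)<60).astype(np.uint8)
for b in blobs(d,dk,(260,180,380,330),30)[:4]:print(cv2.boundingRect(b))
for r in range(150,340,10): print(r,''.join('#' if d['color'][r,x].max()<45 else ('+' if d['color'][r,x].max()<90 else ('w' if d['color'][r,x].min()>110 else '.')) for x in range(250,390,3)))
E
```

```text
[ 0.60124144 -0.1915      0.15357215]
[ 0.60101634 -0.1915      0.15852333]
[[323.55018765 231.07156161]
 [322.68037457 213.12913101]
 [322.00797688 245.24225673]]
(296, 192, 75, 138)
(362, 251, 18, 79)
(260, 251, 14, 79)
(283, 242, 20, 29)
150 ...............................................
160 ...............................................
170 ...............................................
180 .........................++++..................
190 ...............................................
200 .......++++..+++++++++++++++++++..+++++........
210 ....+++++++++++++.+++++++++++++++##++#+++......
220 .....+++++.++++++++++++#####++++#+.+#++++......
230 ..........+++++++++++########++++++............
240 ..........++++++++++++######++++++++...........
250 .........++++++++++++++++++++++##++............
260 ...+++##..++++++++++++++++++++###+....##++++...
270 +++++###..+++++++++++++++++++++#......####++++#
280 +++#####..++++++++++++++++++++.w......#####++++
290 ++######.+++++++++.++++++++++www......######+++
300 ++#####..++++++...++++++++++...........#####++#
310 ######+..++++++++++++++++++............+#######
320 ######..++++++++++++++++++..............#######
330 #####..+++++++++++++++++++...............######
```

Request:
{"api": "step_arm", "payload": {
  "increments": [
    {"dx":-0.4,"dy":-0.12,"dz":0,"spin":0,"fingers":0.5},
    {"dx":0,"dy":0,"dz":-0.8,"spin":0,"fingers":0.5},
    {"dx":0,"dy":0,"dz":-0.8,"spin":0,"fingers":0.5},
    {"dx":0,"dy":0,"dz":-0.8,"spin":0,"fingers":0.5},
    {"dx":0,"dy":0,"dz":-0.6,"spin":0,"fingers":0.5},
    {"dx":0,"dy":0,"dz":-0.3,"spin":0,"fingers":0.5},
    {"dx":0,"dy":0,"dz":0,"spin":0,"fingers":0.05},
    {"dx":0,"dy":0,"dz":0,"spin":0,"fingers":0.05},
    {"dx":0,"dy":0,"dz":0,"spin":0,"fingers":0.05},
    {"dx":0,"dy":0,"dz":0,"spin":0,"fingers":0.05},
    {"dx":0,"dy":0,"dz":0,"spin":0,"fingers":0.05},
    {"dx":0,"dy":0,"dz":0,"spin":0,"fingers":0.05}
  ],
  "newtons": 25
}}

```text
clock: 32.18
position: [0.6061, -0.1908, 0.1553]
ee_rot: [-0.0, 0.998, 0.057, 0.0]
contact_force: [-1.5, 2.9, -0.0]
finger_gap: 0.0153
finger_force: 28.5
```

```bash
python3 - <<'E'
from h import *
p=manip.read_state()['position'];print(p)
y=np.radians(6.6);h=np.array([.5635,-.197]);
fx=(p[0]-h[0])*np.cos(y)+(p[1]-h[1])*np.sin(y); r=np.hypot(fx,p[2]-.06);a0=np.arctan2(p[2]-.06,-fx);print('r',r,'a',a0)
prev=p.copy()
for a in np.linspace(a0,0,13)[1:]:
    f=-r*np.cos(a); q=np.array([h[0]+f*np.cos(y),h[1]+f*np.sin(y),.06+r*np.sin(a)])
    print(((q-prev)/.03).round(2));prev=q
print(prev)
E
```

```text
[ 0.60608189 -0.19078963  0.15528718]
r 0.10454571714128674 a 1.994821426056049
[-0.54 -0.1   0.19]
[-0.57 -0.07  0.1 ]
[-0.57 -0.07  0.  ]
[-0.57 -0.07 -0.09]
[-0.54 -0.06 -0.18]
[-0.51 -0.06 -0.27]
[-0.46 -0.05 -0.35]
[-0.39 -0.05 -0.42]
[-0.32 -0.04 -0.48]
[-0.23 -0.03 -0.53]
[-0.14 -0.02 -0.56]
[-0.05 -0.01 -0.58]
[ 0.45964713 -0.20901619  0.06      ]
```

Request:
{"api": "step_arm", "payload": {
  "increments": [
    {"dx":-0.54,"dy":-0.07,"dz":0.19,"spin":0,"fingers":0.05},
    {"dx":-0.57,"dy":-0.07,"dz":0.1,"spin":0,"fingers":0.05},
    {"dx":-0.57,"dy":-0.07,"dz":0,"spin":0,"fingers":0.05},
    {"dx":-0.57,"dy":-0.07,"dz":-0.09,"spin":0,"fingers":0.05},
    {"dx":-0.54,"dy":-0.06,"dz":-0.18,"spin":0,"fingers":0.05},
    {"dx":-0.51,"dy":-0.06,"dz":-0.27,"spin":0,"fingers":0.05},
    {"dx":-0.46,"dy":-0.05,"dz":-0.35,"spin":0,"fingers":0.05},
    {"dx":-0.39,"dy":-0.05,"dz":-0.42,"spin":0,"fingers":0.05},
    {"dx":-0.32,"dy":-0.04,"dz":-0.48,"spin":0,"fingers":0.05},
    {"dx":-0.23,"dy":-0.03,"dz":-0.53,"spin":0,"fingers":0.05},
    {"dx":-0.14,"dy":-0.02,"dz":-0.56,"spin":0,"fingers":0.05},
    {"dx":-0.05,"dy":-0.01,"dz":-0.5,"spin":0,"fingers":0.05}
  ]
}}

```text
clock: 33.18
position: [0.4582, -0.2086, 0.0621]
ee_rot: [-0.001, 0.998, 0.057, -0.001]
contact_force: [-3.8, 5.4, 3.7]
finger_gap: 0.0152
finger_force: 28.5
```

Request:
{"api": "step_arm", "payload": {
  "increments": [
    {"dx":0,"dy":0,"dz":-0.1,"spin":0,"fingers":0.05},
    {"dx":0,"dy":0,"dz":0,"spin":0,"fingers":0.05},
    {"dx":0,"dy":0,"dz":0,"spin":0,"fingers":0.05}
  ]
}}

```text
clock: 33.43
position: [0.458, -0.2086, 0.0586]
ee_rot: [-0.001, 0.998, 0.057, -0.002]
contact_force: [-3.1, 4.3, -0.1]
finger_gap: 0.016
finger_force: 27.9
```

Request:
{"api": "step_arm", "payload": {
  "increments": [
    {"dx":0,"dy":0,"dz":-0.1,"spin":0,"fingers":0.05},
    {"dx":0,"dy":0,"dz":0,"spin":0,"fingers":0.05},
    {"dx":0,"dy":0,"dz":0,"spin":0,"fingers":0.05}
  ]
}}

```text
clock: 33.68
position: [0.4579, -0.2086, 0.0559]
ee_rot: [-0.001, 0.998, 0.057, -0.002]
contact_force: [-4.1, 4.5, 0.3]
finger_gap: 0.0154
finger_force: 28.1
```

Request:
{"api": "step_arm", "payload": {
  "increments": [
    {"dx":0,"dy":0,"dz":-0.1,"spin":0,"fingers":0.05},
    {"dx":0,"dy":0,"dz":0,"spin":0,"fingers":0.05},
    {"dx":0,"dy":0,"dz":0,"spin":0,"fingers":0.05}
  ]
}}

```text
clock: 33.93
position: [0.4581, -0.2086, 0.053]
ee_rot: [-0.001, 0.998, 0.057, -0.001]
contact_force: [-3.9, 4.5, 1.9]
finger_gap: 0.0154
finger_force: 28.2
```

Request:
{"api": "step_arm", "payload": {
  "increments": [
    {"dx":0,"dy":0,"dz":-0.12,"spin":0,"fingers":0.05},
    {"dx":0,"dy":0,"dz":0,"spin":0,"fingers":0.05},
    {"dx":0,"dy":0,"dz":0,"spin":0,"fingers":0.05}
  ]
}}

```text
clock: 34.18
position: [0.4584, -0.2086, 0.0509]
ee_rot: [-0.001, 0.998, 0.057, -0.002]
contact_force: [-6.8, 5.9, 12.1]
finger_gap: 0.0154
finger_force: 29.7
```

```bash
python3 - <<'E'
from h import *
a=cv2.cvtColor(cv2.imread('pics/side0.png'),cv2.COLOR_BGR2RGB);c=grab('side','s13.png')['color']
for im in(a,c):
    for x in (308,312,316,320,324):
        col=im[222:246,x].astype(int); print(x,''.join('#' if v.max()<60 else('w' if v.min()>120 else('+' if np.ptp(v)<25 else '.')) for v in col))
    print()
E
```

```text
308 .........wwww+++++++++++
312 .........www+++ww+++++++
316 .........www++www+++++++
320 ........wwww+....++##+++
324 ........wwww+....w++++++

308 .........+www+.++#+www##
312 .........www+++++#+www+#
316 .........www+..+##+www++
320 ........wwww+....++##+++
324 ........wwww+....w++++++
```

Request:
{"api": "step_arm", "payload": {
  "increments": [
    {"dx":0,"dy":0,"dz":0.1,"spin":0,"fingers":0.05},
    {"dx":0,"dy":0,"dz":0,"spin":0,"fingers":0.4},
    {"dx":0,"dy":0,"dz":0,"spin":0,"fingers":0.4},
    {"dx":0,"dy":0,"dz":0,"spin":0,"fingers":0.4},
    {"dx":0,"dy":0,"dz":0,"spin":0,"fingers":0.4},
    {"dx":0,"dy":0,"dz":0.7,"spin":0,"fingers":0.4},
    {"dx":0,"dy":0,"dz":1,"spin":0,"fingers":0.4},
    {"dx":0,"dy":0,"dz":1,"spin":0,"fingers":0.4},
    {"dx":0,"dy":0,"dz":1,"spin":0,"fingers":0.4},
    {"dx":0,"dy":0,"dz":1,"spin":0,"fingers":0.4},
    {"dx":0,"dy":0.5,"dz":1,"spin":0,"fingers":0.4},
    {"dx":0,"dy":0.9,"dz":1,"spin":0,"fingers":0.4}
  ]
}}

```text
clock: 35.23
position: [0.4589, -0.1717, 0.255]
ee_rot: [0.001, 0.999, 0.053, 0.001]
contact_force: [0.0, 0.3, 0.7]
finger_gap: 0.0343
finger_force: 0.0
```

Request:
{"api": "step_arm", "payload": {
  "increments": [
    {"dx":0,"dy":1,"dz":0.5,"spin":0,"fingers":0.4},
    {"dx":0,"dy":1,"dz":0,"spin":0,"fingers":0.4},
    {"dx":0,"dy":1,"dz":0,"spin":0,"fingers":0.4},
    {"dx":0,"dy":1,"dz":0,"spin":0,"fingers":0.4},
    {"dx":0,"dy":1,"dz":0,"spin":0,"fingers":0.4},
    {"dx":0,"dy":1,"dz":0,"spin":0,"fingers":0.4},
    {"dx":0,"dy":1,"dz":0,"spin":0,"fingers":0.4},
    {"dx":0,"dy":1,"dz":0,"spin":0,"fingers":0.4},
    {"dx":0,"dy":1,"dz":0,"spin":0,"fingers":0.4},
    {"dx":0,"dy":0,"dz":0,"spin":0,"fingers":0.4},
    {"dx":0,"dy":0,"dz":0,"spin":0,"fingers":0.4},
    {"dx":0,"dy":0,"dz":0,"spin":0,"fingers":0.4}
  ]
}}

```text
clock: 36.23
position: [0.4594, 0.1014, 0.2682]
ee_rot: [0.0, 0.998, 0.056, 0.0]
contact_force: [0.2, 0.2, 0.1]
finger_gap: 0.0342
finger_force: 0.0
```

```bash
python3 - <<'E'
from h import *
s=manip.read_state();print(s['position'],s['joints'].round(2))
a=cv2.cvtColor(cv2.imread('pics/side0.png'),cv2.COLOR_BGR2RGB);sc=grab('side','s14.png');c=sc['color']
for im in(a,c):
    for x in (290,294,298,302,308,320):
        col=im[222:246,x].astype(int); print(x,''.join('#' if v.max()<60 else('w' if v.min()>120 else('+' if np.ptp(v)<25 else '.')) for v in col))
d=grab('wrist','w14.png')
xa=np.array([.1596,.9872,0]);h=np.array([.5248,.2707,.021]);z=np.array([0,0,1.])
for A in(1.4,1.57,1.75,1.9):
    tab=h+.133*(-np.cos(A)*xa+np.sin(A)*z)+.010*(np.sin(A)*xa+np.cos(A)*z); print(A,tab.round(4),proj(d,[tab]).round(0),proj(sc,[tab]).round(0))
dk=(d['color'].max(2)<45).astype(np.uint8)
for b in blobs(d,dk,(0,0,300,260),80)[:4]:print('w',cv2.boundingRect(b),cv2.minAreaRect(b))
dk=(c.max(2)<45).astype(np.uint8)
for b in blobs(sc,dk,(280,120,340,160),10)[:4]:print('s',cv2.boundingRect(b))
E
```

```text
[0.45935659 0.10138764 0.26818158] [ 0.45  0.07 -0.77  1.96  0.06  1.13 -1.8 ]
290 ...........####.........
294 ...........####.........
298 ..........#####...wwwww+
302 ..........w++#....wwwww#
308 .........wwww+++++++++++
320 ........wwww+....++##+++
290 ..........+###..........
294 ..........####..........
298 ..........####....wwwww+
302 ..........+++#....wwwww#
308 .........www++.++#+www+#
320 ........wwww+....++##+++
1.4 [0.5228 0.2581 0.1538] [[104.  96.]] [[318. 140.]]
1.57 [0.5264 0.2805 0.154 ] [[72. 88.]] [[319. 138.]]
1.75 [0.5302 0.3038 0.1501] [[44. 79.]] [[319. 136.]]
1.9 [0.5332 0.3225 0.1436] [[26. 73.]] [[320. 135.]]
w (39, 67, 49, 35) ((63.2681884765625, 84.18607330322266), (47.620384216308594, 33.047325134277344), 1.847610354423523)
w (0, 123, 40, 30) ((19.23424530029297, 138.524658203125), (41.50751876831055, 26.851648330688477), 6.009006023406982)
w (220, 0, 47, 38) ((236.38458251953125, 10.576921463012695), (29.121761322021484, 55.47002029418945), 56.3099365234375)
w (212, 52, 45, 14) ((234.0, 58.5), (13.0, 44.0), 90.0)
s (296, 120, 9, 18)
s (313, 134, 9, 10)
s (286, 131, 9, 8)
```

```bash
python3 - <<'E'
from h import *
d=grab('wrist');sc=grab('side')
xa=np.array([.1596,.9872,0]);ya=np.array([-.9872,.1596,0]);h=np.array([.5248,.2707,.021]);z=np.array([0,0,1.])
for A in(1.45,1.5,1.55,1.6,1.65,1.7,1.75,1.8):
    u=-np.cos(A)*xa+np.sin(A)*z;n=np.sin(A)*xa+np.cos(A)*z
    P=np.array([h+r*u+t*n+w*ya for r in(.106,.149) for t in(.006,.014) for w in(-.012,.012)])
    q=proj(d,P);s=proj(sc,P);print(A,(h+.133*u+.01*n).round(4),q.min(0).round(0),q.max(0).round(0),s.min(0).round(0),s.max(0).round(0))
dk=(d['color'].max(2)<45).astype(np.uint8);print(cv2.boundingRect(blobs(d,dk,(30,50,110,118),80)[0]))
for r in range(60,112,3): print(r,''.join('#' if d['color'][r,x].max()<45 else ('+' if d['color'][r,x].max()<90 else 'w' if d['color'][r,x].min()>120 else '.') for x in range(20,120,2)))
E
```

```text
1.45 [0.5238 0.2647 0.1542] [73. 74.] [118. 115.] [315. 135.] [321. 146.]
1.5 [0.5249 0.2713 0.1544] [62. 71.] [111. 112.] [315. 134.] [321. 145.]
1.55 [0.526  0.2778 0.1542] [52. 69.] [105. 109.] [315. 134.] [322. 145.]
1.6 [0.527  0.2844 0.1537] [42. 66.] [ 98. 106.] [315. 133.] [322. 144.]
1.65 [0.5281 0.2909 0.1528] [33. 63.] [ 92. 103.] [316. 132.] [322. 144.]
1.7 [0.5291 0.2974 0.1516] [24. 60.] [ 86. 101.] [316. 132.] [322. 143.]
1.75 [0.5302 0.3038 0.1501] [16. 58.] [81. 99.] [316. 132.] [323. 143.]
1.8 [0.5312 0.3101 0.1482] [ 9. 55.] [75. 97.] [316. 131.] [323. 143.]
(39, 67, 49, 35)
60 ....................wwwwwwwwwwwwwwwwwwww++++++++++
63 ....................wwwwwwwwwwwwwwwwwwww++++++++++
66 ........+++.........wwwwwwwwwwwwwwwwwwww++++++++++
69 .......+++###########+++...wwwwwwwwwwwww++++++++++
72 .......++++######################+wwwww.++++++++++
75 .......++++#######################+wwww.++++++++++
78 .......+++########################.wwww.++++++++++
81 .......+++########################.wwww.++++++++++
84 .......++++#######################.wwww.++++++++++
87 .......++++#######################.wwww+++++++++++
90 .......+++########################wwwww+++++++++++
93 .......+++########################wwwww+++++++++++
96 .......++++#######################wwwww+++++++++++
99 ........+++######################+wwww.+++++++++++
102 ......................ww.www.++++wwwww.+++++++++++
105 ...................wwwwwwwwww....wwwww.+++++++++++
108 ...................wwwwwwwwwww...wwwww++++++++++++
111 ...................wwwwwwwwwwwwwwwwwww++++++++++++
```

Request:
{"api": "step_arm", "payload": {
  "increments": [
    {"dx":0.15,"dy":0.4,"dz":0,"spin":1,"fingers":0.6},
    {"dx":0.15,"dy":0.4,"dz":0,"spin":1,"fingers":0.6},
    {"dx":0.15,"dy":0.4,"dz":0,"spin":1,"fingers":0.6},
    {"dx":0.15,"dy":0.4,"dz":0,"spin":1,"fingers":0.6},
    {"dx":0.15,"dy":0.4,"dz":0,"spin":1,"fingers":0.6},
    {"dx":0.15,"dy":0.4,"dz":0,"spin":1,"fingers":0.6},
    {"dx":0.15,"dy":0.4,"dz":0,"spin":1,"fingers":0.6},
    {"dx":0.15,"dy":0.4,"dz":0,"spin":1,"fingers":0.6},
    {"dx":0.15,"dy":0.4,"dz":0,"spin":1,"fingers":0.6},
    {"dx":0.15,"dy":0.4,"dz":0,"spin":1,"fingers":0.6},
    {"dx":0.15,"dy":0.4,"dz":0,"spin":1,"fingers":0.6},
    {"dx":0.15,"dy":0.4,"dz":0,"spin":1,"fingers":0.6}
  ]
}}

```text
clock: 37.43
position: [0.5139, 0.2452, 0.2678]
ee_rot: [0.0, 0.836, 0.549, -0.0]
contact_force: [0.5, -0.4, 0.4]
finger_gap: 0.0511
finger_force: 0.0
```

Request:
{"api": "step_arm", "payload": {
  "increments": [
    {"dx":0.15,"dy":0.4,"dz":0,"spin":1,"fingers":0.6},
    {"dx":0.15,"dy":0.4,"dz":0,"spin":1,"fingers":0.6},
    {"dx":0.15,"dy":0.4,"dz":0,"spin":0.9,"fingers":0.6},
    {"dx":0,"dy":0.3,"dz":0,"spin":0,"fingers":0.6},
    {"dx":0,"dy":0,"dz":0,"spin":0,"fingers":0.6},
    {"dx":0,"dy":0,"dz":0,"spin":0,"fingers":0.6},
    {"dx":0,"dy":0,"dz":0,"spin":0,"fingers":0.6}
  ]
}}

```text
clock: 38.02
position: [0.5266, 0.29, 0.2679]
ee_rot: [0.0, 0.761, 0.649, -0.001]
contact_force: [0.5, 0.6, 1.0]
finger_gap: 0.0517
finger_force: 0.0
```

```bash
python3 - <<'E'
from h import *
s=manip.read_state();print(s['position'],s['joints'].round(2),np.degrees(2*np.arctan2(s['ee_rot'][2],s['ee_rot'][1])))
d=grab('wrist','w15.png')
print(proj(d,[[.5275,.291,.153],[.53,.293,.17]]))
for r in range(170,340,10): print(r,''.join('#' if d['color'][r,x].max()<45 else ('+' if d['color'][r,x].max()<90 else 'w' if d['color'][r,x].min()>120 else '.') for x in range(200,440,4)))
E
```

```text
[0.52661552 0.28996378 0.26789757] [ 0.18  0.44 -0.96  1.66  0.38  1.24 -1.02] 80.86462663620013
[[316.79921105 202.50557731]
 [319.78375712 206.8947603 ]]
170 +.+.+..................wwwwwwwwwwwwwwwwwwwwwwwwwwwwwwwwwwwww
180 .........................wwwwwwwwwwwwwwwwwwwwwwwwwwwwwwwwwww
190 ........................++#######.++++wwwwwwwwwwwwwwwwwwwwww
200 .............++++++.++++++########++++wwwwwwwwwwwwwwwwwwwwww
210 .....#############++.wwwww+#+++++++++++++++++++++++++++w....
220 .....###......+++++#+.++.w+#++++wwwwwww+#++++++++++##+ww....
230 .....+#.www++.w++++++wwwww+#+++#+++....+#++++++++++#++w.....
240 .....+w.###wwww++++++w++ww+#+++#+ww++ww+#++++++++++#++w.....
250 ......+ww.www####++++w++ww+#+++#+wwwwww+++++++++++++++w.....
260 ......+....+++##+.+.+wwww+.................+#+++.wwwwww.....
270 .......+##+++###............................##++++##........
280 ......+##++++###...........................+###+++++#.......
290 .....###++++####...........................+####++++###.....
300 ..+######+.#####............................####+.+######+..
310 +##############..............................##############.
320 ##############+..............................###############
330 ##############................................##############
```

Request:
{"api": "step_arm", "payload": {
  "increments": [
    {"dx":0,"dy":0.07,"dz":-0.8,"spin":0,"fingers":0.6},
    {"dx":0,"dy":0,"dz":-0.8,"spin":0,"fingers":0.6},
    {"dx":0,"dy":0,"dz":-0.8,"spin":0,"fingers":0.6},
    {"dx":0,"dy":0,"dz":-0.8,"spin":0,"fingers":0.6},
    {"dx":0,"dy":0,"dz":-0.4,"spin":0,"fingers":0.6},
    {"dx":0,"dy":0,"dz":0,"spin":0,"fingers":0.6},
    {"dx":0,"dy":0,"dz":0,"spin":0,"fingers":0.1},
    {"dx":0,"dy":0,"dz":0,"spin":0,"fingers":0.1},
    {"dx":0,"dy":0,"dz":0,"spin":0,"fingers":0.1},
    {"dx":0,"dy":0,"dz":0,"spin":0,"fingers":0.1},
    {"dx":0,"dy":0,"dz":0,"spin":0,"fingers":0.1},
    {"dx":0,"dy":0,"dz":0,"spin":0,"fingers":0.1}
  ],
  "newtons": 25
}}

```text
clock: 39.07
position: [0.5264, 0.2944, 0.162]
ee_rot: [-0.0, 0.76, 0.65, 0.001]
contact_force: [-4.0, 0.2, 5.6]
finger_gap: 0.0235
finger_force: 26.9
```

```bash
python3 - <<'E'
from h import *
s=manip.read_state();p=s['position'];print(p,s['contact_force'])
xa=np.array([.1596,.9872,0]);h=np.array([.5248,.2707,.021]);z=np.array([0,0,1.])
w=p-h;X=w@xa;Z=w[2];lat=p-h-X*xa-Z*z
r=np.hypot(X,Z);a=np.arctan2(Z,-X)-np.arctan2(10,133)*-1*-1;print('r',r,'angle',a)
a0=np.arctan2(Z,-X);a1=np.arctan2(.010,.133);prev=p
for A in np.linspace(a0,a1,25)[1:]:
    q=h+lat+r*(-np.cos(A)*xa+np.sin(A)*z);print(((q-prev)/.03).round(2).tolist());prev=q
print(prev)
E
```

```text
[0.52640821 0.29436947 0.16200984] [-4.04061997  0.24974754  5.63283357]
r 0.14297492643796508 angle 1.6617367136074803
[-0.05, -0.32, 0.04]
[-0.05, -0.33, 0.02]
[-0.05, -0.33, -0.0]
[-0.05, -0.32, -0.03]
[-0.05, -0.32, -0.05]
[-0.05, -0.32, -0.07]
[-0.05, -0.31, -0.09]
[-0.05, -0.31, -0.11]
[-0.05, -0.3, -0.14]
[-0.05, -0.29, -0.16]
[-0.04, -0.28, -0.18]
[-0.04, -0.26, -0.19]
[-0.04, -0.25, -0.21]
[-0.04, -0.23, -0.23]
[-0.04, -0.22, -0.25]
[-0.03, -0.2, -0.26]
[-0.03, -0.18, -0.27]
[-0.03, -0.16, -0.29]
[-0.02, -0.14, -0.3]
[-0.02, -0.12, -0.31]
[-0.02, -0.1, -0.31]
[-0.01, -0.08, -0.32]
[-0.01, -0.06, -0.32]
[-0.01, -0.04, -0.33]
[0.49988338 0.13030111 0.03171974]
```

Request:
{"api": "step_arm", "payload": {
  "increments": [
    {"dx":-0.05,"dy":-0.32,"dz":0.04,"spin":0,"fingers":0.1},
    {"dx":-0.05,"dy":-0.33,"dz":0.02,"spin":0,"fingers":0.1},
    {"dx":-0.05,"dy":-0.33,"dz":0,"spin":0,"fingers":0.1},
    {"dx":-0.05,"dy":-0.32,"dz":-0.03,"spin":0,"fingers":0.1},
    {"dx":-0.05,"dy":-0.32,"dz":-0.05,"spin":0,"fingers":0.1},
    {"dx":-0.05,"dy":-0.32,"dz":-0.07,"spin":0,"fingers":0.1},
    {"dx":-0.05,"dy":-0.31,"dz":-0.09,"spin":0,"fingers":0.1},
    {"dx":-0.05,"dy":-0.31,"dz":-0.11,"spin":0,"fingers":0.1},
    {"dx":-0.05,"dy":-0.3,"dz":-0.14,"spin":0,"fingers":0.1},
    {"dx":-0.05,"dy":-0.29,"dz":-0.16,"spin":0,"fingers":0.1},
    {"dx":-0.04,"dy":-0.28,"dz":-0.18,"spin":0,"fingers":0.1},
    {"dx":-0.04,"dy":-0.26,"dz":-0.19,"spin":0,"fingers":0.1}
  ]
}}

```text
clock: 40.07
position: [0.5088, 0.1817, 0.1313]
ee_rot: [-0.0, 0.761, 0.649, -0.0]
contact_force: [-3.2, 3.0, 2.1]
finger_gap: 0.0232
finger_force: 27.1
```

Request:
{"api": "step_arm", "payload": {
  "increments": [
    {"dx":0,"dy":0,"dz":0,"spin":0,"fingers":0.1},
    {"dx":0,"dy":0,"dz":0,"spin":0,"fingers":0.1}
  ]
}}

```text
clock: 40.23
position: [0.5085, 0.18, 0.1299]
ee_rot: [0.0, 0.761, 0.649, -0.002]
contact_force: [-1.8, 0.1, -1.1]
finger_gap: 0.0238
finger_force: 26.5
```

```bash
python3 - <<'E'
from h import *
s=manip.read_state();p=s['position']
xa=np.array([.1596,.9872,0]);h=np.array([.5248,.2707,.021]);z=np.array([0,0,1.])
w=p-h;X=w@xa;Z=w[2];lat=w-X*xa-Z*z;r=np.hypot(X,Z);a0=np.arctan2(Z,-X);prev=p
print(p,r,a0)
for A in np.linspace(a0,.075,19)[1:]:
    q=h+lat+r*(-np.cos(A)*xa+np.sin(A)*z);print(((q-prev)/.03).round(2).tolist());prev=q
print(prev)
E
```

```text
[0.50847069 0.17996013 0.12990224] 0.1426803841478804 0.8683440605560175
[-0.03, -0.15, -0.14]
[-0.02, -0.15, -0.15]
[-0.02, -0.14, -0.15]
[-0.02, -0.14, -0.16]
[-0.02, -0.13, -0.16]
[-0.02, -0.12, -0.17]
[-0.02, -0.11, -0.18]
[-0.02, -0.11, -0.18]
[-0.02, -0.1, -0.18]
[-0.01, -0.09, -0.19]
[-0.01, -0.08, -0.19]
[-0.01, -0.07, -0.2]
[-0.01, -0.06, -0.2]
[-0.01, -0.06, -0.2]
[-0.01, -0.05, -0.2]
[-0.01, -0.04, -0.21]
[-0.0, -0.03, -0.21]
[-0.0, -0.02, -0.21]
[0.50047558 0.13050662 0.031691  ]
```

Request:
{"api": "step_arm", "payload": {
  "increments": [
    {"dx":-0.02,"dy":-0.15,"dz":-0.14,"spin":0,"fingers":0.1},
    {"dx":-0.02,"dy":-0.15,"dz":-0.15,"spin":0,"fingers":0.1},
    {"dx":-0.02,"dy":-0.14,"dz":-0.15,"spin":0,"fingers":0.1},
    {"dx":-0.02,"dy":-0.14,"dz":-0.16,"spin":0,"fingers":0.1},
    {"dx":-0.02,"dy":-0.13,"dz":-0.16,"spin":0,"fingers":0.1},
    {"dx":-0.02,"dy":-0.12,"dz":-0.17,"spin":0,"fingers":0.1},
    {"dx":-0.02,"dy":-0.11,"dz":-0.18,"spin":0,"fingers":0.1},
    {"dx":-0.02,"dy":-0.11,"dz":-0.18,"spin":0,"fingers":0.1},
    {"dx":-0.02,"dy":-0.1,"dz":-0.18,"spin":0,"fingers":0.1},
    {"dx":-0.01,"dy":-0.09,"dz":-0.19,"spin":0,"fingers":0.1},
    {"dx":-0.01,"dy":-0.08,"dz":-0.19,"spin":0,"fingers":0.1},
    {"dx":-0.01,"dy":-0.07,"dz":-0.2,"spin":0,"fingers":0.1}
  ]
}}

```text
clock: 41.23
position: [0.502, 0.1387, 0.069]
ee_rot: [0.001, 0.761, 0.649, -0.002]
contact_force: [-5.4, -2.9, 3.5]
finger_gap: 0.0238
finger_force: 27.3
```

Request:
{"api": "step_arm", "payload": {
  "increments": [
    {"dx":-0.01,"dy":-0.03,"dz":-0.1,"spin":0,"fingers":0.1},
    {"dx":0,"dy":-0.03,"dz":-0.1,"spin":0,"fingers":0.1},
    {"dx":-0.01,"dy":-0.03,"dz":-0.1,"spin":0,"fingers":0.1},
    {"dx":0,"dy":-0.03,"dz":-0.1,"spin":0,"fingers":0.1},
    {"dx":-0.01,"dy":-0.03,"dz":-0.1,"spin":0,"fingers":0.1},
    {"dx":0,"dy":-0.02,"dz":-0.1,"spin":0,"fingers":0.1},
    {"dx":0,"dy":-0.02,"dz":-0.1,"spin":0,"fingers":0.1},
    {"dx":0,"dy":-0.02,"dz":-0.1,"spin":0,"fingers":0.1},
    {"dx":0,"dy":-0.02,"dz":-0.1,"spin":0,"fingers":0.1},
    {"dx":0,"dy":0,"dz":0,"spin":0,"fingers":0.1},
    {"dx":0,"dy":0,"dz":0,"spin":0,"fingers":0.1}
  ]
}}

```text
clock: 42.15
position: [0.501, 0.1321, 0.0417]
ee_rot: [0.0, 0.761, 0.649, -0.002]
contact_force: [-3.1, -3.0, -1.3]
finger_gap: 0.0234
finger_force: 27.6
```

Request:
{"api": "step_arm", "payload": {
  "increments": [
    {"dx":0,"dy":0,"dz":-0.08,"spin":0,"fingers":0.1},
    {"dx":0,"dy":0,"dz":-0.08,"spin":0,"fingers":0.1},
    {"dx":0,"dy":0,"dz":-0.08,"spin":0,"fingers":0.1},
    {"dx":0,"dy":0,"dz":0,"spin":0,"fingers":0.1},
    {"dx":0,"dy":0,"dz":0,"spin":0,"fingers":0.1}
  ]
}}

```text
clock: 42.57
position: [0.5009, 0.1314, 0.0347]
ee_rot: [0.001, 0.761, 0.649, -0.002]
contact_force: [-3.4, -4.9, 0.5]
finger_gap: 0.0231
finger_force: 28.0
```

Request:
{"api": "step_arm", "payload": {
  "increments": [
    {"dx":0,"dy":0,"dz":-0.06,"spin":0,"fingers":0.1},
    {"dx":0,"dy":0,"dz":-0.04,"spin":0,"fingers":0.1},
    {"dx":0,"dy":0,"dz":0,"spin":0,"fingers":0.1},
    {"dx":0,"dy":0,"dz":0,"spin":0,"fingers":0.1}
  ]
}}

```text
clock: 42.9
position: [0.5009, 0.1312, 0.0318]
ee_rot: [0.001, 0.761, 0.649, -0.003]
contact_force: [-4.1, -4.5, 1.3]
finger_gap: 0.0236
finger_force: 28.2
```

Request:
{"api": "step_arm", "payload": {
  "increments": [
    {"dx":0,"dy":0,"dz":-0.06,"spin":0,"fingers":0.1},
    {"dx":0,"dy":0,"dz":-0.04,"spin":0,"fingers":0.1},
    {"dx":0,"dy":0,"dz":0,"spin":0,"fingers":0.1},
    {"dx":0,"dy":0,"dz":0,"spin":0,"fingers":0.1}
  ]
}}

```text
clock: 43.23
position: [0.5008, 0.1311, 0.0288]
ee_rot: [0.001, 0.761, 0.649, -0.003]
contact_force: [-4.5, -4.6, 1.4]
finger_gap: 0.0235
finger_force: 28.4
```

Request:
{"api": "step_arm", "payload": {
  "increments": [
    {"dx":0,"dy":0,"dz":-0.06,"spin":0,"fingers":0.1},
    {"dx":0,"dy":0,"dz":-0.04,"spin":0,"fingers":0.1},
    {"dx":0,"dy":0,"dz":0,"spin":0,"fingers":0.1},
    {"dx":0,"dy":0,"dz":0,"spin":0,"fingers":0.1}
  ]
}}

```text
clock: 43.57
position: [0.5009, 0.131, 0.0272]
ee_rot: [0.001, 0.761, 0.649, -0.003]
contact_force: [-8.1, -8.3, 11.9]
finger_gap: 0.0234
finger_force: 29.5
```

Request:
{"api": "step_arm", "payload": {
  "increments": [
    {"dx":0,"dy":0,"dz":0,"spin":0,"fingers":0.5},
    {"dx":0,"dy":0,"dz":0,"spin":0,"fingers":0.5},
    {"dx":0,"dy":0,"dz":0,"spin":0,"fingers":0.5},
    {"dx":0,"dy":0,"dz":0,"spin":0,"fingers":0.5},
    {"dx":0,"dy":0,"dz":0.5,"spin":0,"fingers":0.5},
    {"dx":0,"dy":0,"dz":1,"spin":0,"fingers":0.5},
    {"dx":0,"dy":0,"dz":1,"spin":0,"fingers":0.5},
    {"dx":0,"dy":0,"dz":1,"spin":0,"fingers":0.5},
    {"dx":0,"dy":0,"dz":1,"spin":0,"fingers":0.5},
    {"dx":0,"dy":0,"dz":1,"spin":0,"fingers":0.5},
    {"dx":0,"dy":0,"dz":1,"spin":0,"fingers":0.5},
    {"dx":0,"dy":0,"dz":0.5,"spin":0,"fingers":0.5}
  ]
}}

```text
clock: 44.57
position: [0.5042, 0.1355, 0.2407]
ee_rot: [0.002, 0.76, 0.65, 0.003]
contact_force: [1.2, -0.4, -0.9]
finger_gap: 0.0423
finger_force: 0.0
```

Request:
{"api": "step_arm", "payload": {
  "increments": [
    {"dx":-0.2,"dy":-0.5,"dz":0.5,"spin":-1,"fingers":0.2},
    {"dx":-0.2,"dy":-0.5,"dz":0,"spin":-1,"fingers":0.2},
    {"dx":-0.2,"dy":-0.5,"dz":0,"spin":-1,"fingers":0.2},
    {"dx":-0.2,"dy":-0.5,"dz":0,"spin":-1,"fingers":0.2},
    {"dx":-0.2,"dy":-0.5,"dz":0,"spin":-1,"fingers":0.2},
    {"dx":-0.2,"dy":-0.5,"dz":0,"spin":-1,"fingers":0.2},
    {"dx":0,"dy":-0.5,"dz":0,"spin":-1,"fingers":0.2},
    {"dx":0,"dy":-0.5,"dz":0,"spin":-1,"fingers":0.2},
    {"dx":0,"dy":-0.5,"dz":0,"spin":-1,"fingers":0.2},
    {"dx":0,"dy":0,"dz":0,"spin":-1,"fingers":0.2},
    {"dx":0,"dy":0,"dz":0,"spin":-1,"fingers":0.2},
    {"dx":0,"dy":0,"dz":0,"spin":-1,"fingers":0.2}
  ]
}}

```text
clock: 45.57
position: [0.4664, -0.0012, 0.2517]
ee_rot: [0.0, 0.984, 0.18, 0.001]
contact_force: [-0.2, 0.5, -0.2]
finger_gap: 0.0171
finger_force: 0.0
```

```bash
python3 - <<'E'
from h import *
s=manip.read_state();print(s['position'],s['clock'])
a=cv2.cvtColor(cv2.imread('pics/side0.png'),cv2.COLOR_BGR2RGB).astype(int);sc=grab('side','s16.png');c=sc['color'].astype(int)
# subpixel dark-weighted row of the handle, before and now
for x in(289,290,291,292,293,294,295,296):
    o=[]
    for im in(a,c):
        col=im[228:241,x].max(1); w=np.clip(110-col,0,None); o.append((w@np.arange(228,241)/w.sum()).round(2))
    print(x,o,end=' ')
print('px per mm at handle',proj(sc,[[.455,-.2,.07]])-proj(sc,[[.455,-.2,.06]]))
# lid: closed shell top corners predicted at z .054 front/back
O=np.array([.5163,.2184]);xa=np.array([.1596,.9872]);ya=np.array([-.9872,.1596])
P=[[*(O+i*.053*xa+j*.124*ya),.054] for i in(-1,1) for j in(-1,1)];q=proj(sc,P);print(q.round(1).tolist())
m=grey(sc,100,256,40)
for xx in (296,305,315,325,335,343): print(xx,''.join('w' if v.min()>120 else '#' if v.max()<60 else '+' if np.ptp(v)<25 else '.' for v in c[125:195,xx]))
P=[[*(O-.080*xa),.031]];print('tab',proj(sc,P))
E
```

```text
[ 0.46644558 -0.00123428  0.25174861] 45.5667
289 [np.float64(234.53), np.float64(234.13)] 290 [np.float64(234.64), np.float64(234.18)] 291 [np.float64(234.64), np.float64(234.08)] 292 [np.float64(234.52), np.float64(234.08)] 293 [np.float64(234.4), np.float64(234.01)] 294 [np.float64(234.41), np.float64(233.93)] 295 [np.float64(234.4), np.float64(233.87)] 296 [np.float64(234.42), np.float64(233.82)] px per mm at handle [[-0.04577887 -2.44735429]]
[[345.3, 177.3], [282.3, 171.3], [348.1, 163.7], [288.0, 158.2]]
296 #######################+...........ww########++ww######+####..........
305 ####++www++++##########+.#++++++++++ww########+www++#+#######.........
315 .......+.www.########................ww########+www###########........
325 ++++++++ww++..wwwww+++++++++..........w+########+www+###+++####.......
335 +++##+++wwwwwwwwwwwwww++++++++.........w+########+www+#+###+####......
343 ..##....+++...wwwwww++++++++...........wwwwwwwwwwwwww++##+++++++......
tab [[312.29965209 182.95235212]]
```

```bash
python3 -c "
from rig import manip
print(manip.job_done())"
```

```text
the job is handed in; nothing more can be done
None
```

The job is handed in: the round, bar and square dies stand in their own nests (checked in a picture), no small die was seen on the worktop, and the lever and lid were each pressed to their stops, though the lever ended about 0.02 rad short of its starting position. I checked the closed lid only from pixel values and the contact force.

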